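# Eject a jammed specimen block and turn it face-down into the nest

## Task

A resin specimen block is jammed in the tube of the ejector fixture. Take the red-handled push rod from its rest and push it through the tube until its collar meets the tube's mouth, so that the block comes right out onto the blue turnover plate; draw the rod out, lay it back in its rest and let go. Then swing the plate fully over by its black handle, without letting it slam, so that the block drops face-down into the nest beside it; never touch the block with the gripper, never put the robot against the jars, the beaker, the tape roll or the marker, and let go of the plate at the end.

Things in the scene. Friction and masses are not known exactly. Their poses are not given: they have to be found in the camera images.
- ejector: Fixed grey and aluminium fixture: tube, blue turnover plate, nest. Origin on the worktop under the tube's exit. Fixture axes: z up, y along the tube from entry to exit, x level across it (roughly away from the robot). Its 12 mm base plate spans y -67 to 55 mm, x -92 to 34 mm; tube's top 78 mm high, the plunger housing on it 94 mm (y -22)
- bore_mouth (a point): Rod's line at the tube's open entry, 62.5 mm above the worktop; fixture axes. Tube 60 mm long, outside 50 mm wide; bore 34 mm wide (x) and 17 mm high, from 7.5 mm below to 9.5 mm above this point. A sprung nose in the roof presses on the block's top: pushing the block takes some 5 to 15 N
- bore_exit (a point): The same line at the tube's exit, 60 mm along y; fixture axes. The blue turnover plate's tray begins here: 37 mm wide (17 mm to -x, 20 mm to +x), floor 1 mm below the bore's, 44 mm long to its end wall. The block is clear of the tube when its centre is 18 mm or more past this point
- rod_grip (a point): Grip point of the push rod (120 g). y axis: along the rod to its head; z up as it lies level. Red handle 16 x 16 mm from 32 mm behind to 46 mm ahead of this point (tail 11 x 14 mm on to 50 mm behind), collar 26 mm wide at 46 to 50 mm, steel shaft 9 mm thick, head 20 wide x 9 high, its face at 114 mm. With the collar at the tube's mouth the head is 4 mm past the exit
- rest_mid (a point): Where the rod's grip point lies in the fixed grey rest, 40 mm above the worktop. Axes: z up, y along the rod to its head. Two V forks 8 mm thick at y = 84 mm (under the shaft) and -41 mm (under the tail), tops 52 mm above the worktop, 42 mm wide there; they centre a rod let down within 6 mm of the middle. Foot 46 mm wide, 8 mm high; free space between the forks
- block_mid (a point): Centre of the specimen block: orange, 30 (x) x 36 (y) x 14 (z) mm, 40 g, a blue panel on its face (+z, up at the start). It starts jammed in the tube, level, its long side along the tube
- rod_tip (a point): Centre of the front face of the push rod's head
- plate_handle (a point): Middle of the black handle of the turnover plate: a freely spinning sleeve, 12 mm thick, 42 mm long, parallel to the tube, beyond the end of the plate; 62.75 mm above the worktop at the start and again when fully over, with nothing of the fixture under it. It turns about the hinge line at 54 mm radius. Its axes turn with the plate
- hinge_line (a point): Middle of the plate's hinge line, which runs along its y axis (parallel to the tube); fixture axes. It lies 26 mm to -x of the tube's centre line, 62.75 mm above the worktop
- turnover (a joint): Angle of the turnover plate, rad: 0 flat in front of the tube's exit (start), 1.57 upright, 3.14 fully over, lying upside down over the nest on the robot's side (-x). It turns with little friction and falls to either side of upright
- nest (a point): Centre of the nest's floor (55 mm above the worktop, dark window, pocket 34 x 46 mm with a 4 mm rim); fixture axes. 52 mm to -x of the tube's line and 21 mm in y past its exit. A seated block has its centre 7 mm above this point
- red_jar: Sample jar with red lid, 48 mm wide, 72 mm high; origin under its centre. Stands at the back; bystander
- blue_jar: Sample jar with blue lid, 48 mm wide, 72 mm high; origin under its centre; bystander
- beaker: Small clear beaker, 53 mm wide, 71 mm high; origin under its centre; bystander
- tape_roll: Roll of tan tape lying flat, 72 mm wide, 19 mm high; origin under its centre; bystander at the left
- marker: Marker pen lying flat, 133 mm long, 18 mm thick; origin under its centre; bystander at the right
There are look-alikes about, which are no part of the job. Of the things like the part that bears rod_grip, leave any that is turquoise; of the rest the larger one is meant.

How it is judged (in metres and radians):
On the way, in this order (a step that is already met when the one before it is completed fails the run):
1. the rod's head is in the bore (y of rod_tip in the frame of bore_mouth above 0.003 m and y of rod_tip in the frame of bore_exit below 0.006 m and horizontal distance between rod_tip and bore_mouth below 0.066 m and x of rod_tip in the frame of bore_mouth between -0.01 and 0.01 m and z of rod_tip in the frame of bore_mouth between -0.008 and 0.008 m), for 0.05 s.
2. the block is right out of the tube, lying face up on the turnover plate (y of block_mid in the frame of bore_exit between 0.0185 and 0.027 m and x of block_mid in the frame of bore_exit between -0.006 and 0.006 m and angle between block_mid's own z axis and vertical below 0.1 rad and value of joint turnover below 0.1 rad), for 0.2 s.
3. the rod lies back in its rest, released, with the plate not yet swung (distance between rod_grip and rest_mid below 0.025 m and angle between the y axis of rod_grip and the y axis of rest_mid, either way round below 0.12 rad and z of rod_grip in the frame of rest_mid below 0.006 m and contact force between the fingers and push_rod below 0.2 N and value of joint turnover below 0.1 rad), for 0.2 s.
At the end, for the whole second after the job is handed in: The plate is fully over (joint above 3.0 rad); the block lies at rest face-down in the nest, within 6 mm (x) and 7 mm (y) of its centre and flat on its floor (within 2 mm); the rod lies in its rest within 25 mm and 0.12 rad of its place (value of joint turnover above 3 rad and angle between block_mid's own z axis and vertical above 3 rad and x of block_mid in the frame of nest between -0.006 and 0.006 m and y of block_mid in the frame of nest between -0.007 and 0.007 m and z of block_mid in the frame of nest below 0.009 m and linear speed of block below 0.02 m/s and distance between rod_grip and rest_mid below 0.025 m and angle between the y axis of rod_grip and the y axis of rest_mid, either way round below 0.12 rad and z of rod_grip in the frame of rest_mid below 0.006 m); the robot touches nothing.
It fails at once if the gripper touches the block (contact force between the fingers and block above 0.5 N).
It fails at once if the plate slams (turns faster than 6 rad/s) (velocity of joint turnover above 6 rad/s or velocity of joint turnover below -6 rad/s).
It fails at once if a jar, the beaker, the tape roll or the marker is touched by the robot (contact force between any of the arm, the fingers and red_jar above 0.5 N or contact force between any of the arm, the fingers and blue_jar above 0.5 N or contact force between any of the arm, the fingers and beaker above 0.5 N or contact force between any of the arm, the fingers and tape_roll above 0.5 N or contact force between any of the arm, the fingers and marker above 0.5 N).
It also fails if it takes over 64 s, if anything falls off the work surface, if the arm or the gripper's body presses on something with over 40 N, if the wrist force passes 120 N, or if a joint passes its speed limit or range.

## Robot

A 6-joint arm with a two-finger parallel gripper is mounted at the origin on a cart in front of the work surface, level with it; the furniture and walls round the work are solid. World frame = base frame: x ahead of the robot, y to its left, z up, the work surface at z = 0. Lengths are in mm, angles in rad, forces in N, time in s.
With the tool pointing down it reaches from about 275 to 850 mm from the base axis. Payload 19 kg.
Tool frame: the origin (TCP) lies midway between the tips of the shut fingers; the grasp point (between the pads) lies 19 mm behind it; z points along the fingers, y is the direction in which the jaws open and shut (so a half turn about z gives the same grasp; the last joint's range is limited). The gripper opens to 85 mm and grips with 20 to 120 N. Pads are 22 mm wide; open, the fingers measure 114 mm over their backs; the gripper's body (76 mm by 85 mm) begins 54 mm behind the grasp point. The pads swing forward as they close: fully open they stand 13 mm farther back than shut.
Start: joints at [1.159, 0.15, 1.437, -0, 1.554, -0.134], TCP at [157.693, 552.922, 231.267] pointing down, gripper open.
Joint ranges: [-2.8, 2.8], [-0.68, 2.1], [0.12, 2.68], [-1.39, 4.53], [0.16, 2.79], [-2.81, 2.81]. Speed limits (rad/s): [1.89, 1.89, 2.22, 3.01, 3.01, 3.01].

## Interface

Orientations are given as a 3x3 rotation matrix whose columns are the frame's x, y, z axes.
In Python, from bench import bot gives the robot as it stands. Calls block until the motion is done:
- bot.move_ptp(position, orientation): joint-space move of the TCP to a pose.
- bot.move_l(position, orientation=None, speed=150, threshold=None): straight line of the TCP; orientation=None keeps the orientation; speed is the mean speed in mm/s. With threshold (N) it stops when the force on the tool has changed by that much, and returns True; else False.
- bot.movej(angles): joint-space move.
- bot.ungrasp() and bot.close_gripper(grip_force=None): open the fingers fully, or close them until they stop; grip_force is the grip in N (None keeps the last).
- bot.sleep(seconds).
- bot.solve_ik(position, orientation): joint angles nearest the present ones, or None.
- bot.camera(name): name is "side" or "top" or "wrist"; returns the picture (400x640x3 uint8, red, green, blue); there is no depth.
- bot.get_calibration(name): a dict with "mtx" (3x3 intrinsics, pixels), "rvec" (rotation vector, rad) and "tvec" (3), from world to camera coordinates, as OpenCV has them. Camera axes: x right, y down, z forward; pixel columns grow to the right and rows downward; lengths in mm; the calibration is good to about 2 mm. A picture is of the moment at which its call begins: read the wrist's pose just before it. get_calibration takes no time and is no camera call; for the wrist camera it gives the pose at the moment of the call.
A pose or a line that the arm cannot do raises bot.Unreachable and nothing moves.
- bot.job_done(): hands the job in, once; it reports no verdict.
Trained networks look in the newest picture that a camera, given by its name, has taken for a name from the list of things; names that differ only in an ending like _2 or _b are one class to them, and where a whole thing is asked for, a point or a joint stands for the part that bears it (a point fixed in the world has none). Each returns a list of dicts, best first, with "score" (0 to 1); they miss things now and then, are a little off and sometimes report something else, mostly with a low value. They report only what shows in the picture. A call takes as long as a camera call. They do not tell look-alikes from the thing itself.
- bot.recognise(name, camera): "xy" ([column, row] in pixels, amid what is visible of it).
- bot.cut_out(name, camera): "pixels" (400x640 bool, what is visible of it) and "xy" ([column, row] in pixels, amid what is visible of it).
- bot.landmark_of(name, camera): "xy" ([column, row] in pixels: a listed point, or the origin of a listed thing).
Readings, each from a call of its own:
- bot.read_time_s(): time.
- bot.read_joints(): joint angles.
- bot.read_qvel(): joint speeds.
- bot.read_tau(): joint torques, N m.
- bot.read_ee_pos(): TCP position.
- bot.read_tool_rot(): TCP orientation.
- bot.read_force(): force on the tool from outside, world axes, zero at the start.
- bot.read_torque(): the same for the moment, N m.
- bot.read_grip_width(): finger opening in mm.
Only numpy, scipy, OpenCV 4.12 (cv2) and the standard library are available. Lean on these libraries where they do the work, as an engineer would, in place of code of your own. Each camera call takes 0.05 s, during which the arm holds its last target.

## Working session

There is one attempt and no reset: what is moved stays moved. The work goes in short steps, each a Python script; the robot and the scene stay as the last script left them, time stands still between calls to the robot, and variables do not carry over. Pictures are saved under pics/ and viewed, and the job is handed in when it is done.

```bash
ls; mkdir -p pics
cat > h.py <<'E'
import numpy as np, cv2
from bench import bot
def save(name, img): cv2.imwrite('pics/'+name, cv2.cvtColor(img, cv2.COLOR_RGB2BGR))
def cal(c):
    d=bot.get_calibration(c); return np.array(d['mtx'],float),np.array(d['rvec'],float).reshape(3),np.array(d['tvec'],float).reshape(3)
def ray(c,xy,k=None):
    K,r,t=k or cal(c); R=cv2.Rodrigues(r)[0]
    o=-R.T@t; d=R.T@np.linalg.solve(K,np.array([xy[0],xy[1],1.0])); return o,d/np.linalg.norm(d)
def atz(c,xy,z,k=None):
    o,d=ray(c,xy,k); return o+d*(z-o[2])/d[2]
def proj(c,p,k=None):
    K,r,t=k or cal(c); return cv2.projectPoints(np.array(p,float).reshape(-1,1,3),r,t,K,None)[0].reshape(-1,2)
def tri(rays):
    A=np.zeros((3,3));b=np.zeros(3)
    for o,d in rays:
        P=np.eye(3)-np.outer(d,d);A+=P;b+=P@o
    p=np.linalg.solve(A,b); return p,[np.linalg.norm((np.eye(3)-np.outer(d,d))@(p-o)) for o,d in rays]
def down(yaw):  # tool z down, tool y (jaw dir) at yaw
    y=np.array([np.cos(yaw),np.sin(yaw),0]);z=np.array([0,0,-1.]);x=np.cross(y,z);return np.stack([x,y,z],1)
E
python3 - <<'E'
from h import *
for c in ['side','top','wrist']:
    save(c+'0.png',bot.camera(c)); K,r,t=cal(c); R=cv2.Rodrigues(r)[0]; print(c,K[0,0],-R.T@t,R[2])
for n in ['bore_mouth','bore_exit','rod_grip','rest_mid','rod_tip','plate_handle','hinge_line','nest','ejector','red_jar','blue_jar','beaker','tape_roll','marker']:
    for c in ['side','top']:
        print(n,c,[(np.round(d['xy']).tolist(),round(d['score'],2)) for d in bot.landmark_of(n,c)])
print(bot.read_time_s(),bot.read_tool_rot())
E
```

```text
pics
side 408.2114004676625 [  -46.66439561 -1141.57649057   671.73870103] [ 0.42834029  0.80136057 -0.41754741]
top 512.472887289262 [ 252.49632109  -10.47883773 1454.59399128] [ 0.2064559   0.00644066 -0.97843471]
wrist 289.31564269667746 [ 81.12011035 575.22321217 372.29178054] [ 0.30160377 -0.08737406 -0.94942137]
bore_mouth side [([310.0, 198.0], 0.95)]
bore_mouth top [([314.0, 196.0], 0.66)]
bore_exit side [([300.0, 191.0], 0.66)]
bore_exit top [([297.0, 199.0], 0.63)]
rod_grip side [([306.0, 248.0], 0.63), ([344.0, 245.0], 0.61)]
rod_grip top [([404.0, 252.0], 0.86), ([397.0, 204.0], 0.65), ([458.0, 166.0], 0.41)]
rest_mid side [([318.0, 180.0], 0.29), ([298.0, 207.0], 0.17)]
rest_mid top [([400.0, 249.0], 0.89)]
rod_tip side [([332.0, 235.0], 0.6), ([281.0, 233.0], 0.58), ([391.0, 272.0], 0.57)]
rod_tip top [([358.0, 262.0], 0.55), ([456.0, 194.0], 0.52), ([371.0, 208.0], 0.51)]
plate_handle side [([296.0, 185.0], 0.65)]
plate_handle top [([263.0, 194.0], 0.74)]
hinge_line side [([292.0, 193.0], 0.75)]
hinge_line top [([285.0, 210.0], 0.95)]
nest side [([287.0, 194.0], 0.74)]
nest top [([291.0, 217.0], 0.69), ([450.0, 222.0], 0.5), ([400.0, 253.0], 0.31)]
ejector side [([302.0, 210.0], 0.81)]
ejector top [([295.0, 205.0], 0.77)]
red_jar side [([340.0, 196.0], 0.69)]
red_jar top [([291.0, 219.0], 0.74), ([284.0, 143.0], 0.5)]
blue_jar side [([336.0, 193.0], 0.66), ([309.0, 249.0], 0.62), ([320.0, 181.0], 0.45)]
blue_jar top [([225.0, 138.0], 0.77), ([399.0, 252.0], 0.42)]
beaker side [([351.0, 202.0], 0.61), ([261.0, 178.0], 0.61)]
beaker top [([310.0, 139.0], 0.88)]
tape_roll side [([263.0, 177.0], 0.74)]
tape_roll top [([178.0, 210.0], 0.68), ([312.0, 195.0], 0.56)]
marker side [([362.0, 276.0], 0.49)]
marker top [([452.0, 222.0], 0.81)]
1.55 [[-9.61671571e-01  2.74203918e-01 -1.09506354e-05]
 [ 2.74203918e-01  9.61671567e-01 -9.05734102e-05]
 [-1.43046692e-05 -9.01045808e-05 -9.99999996e-01]]
```

View pics/top0.png

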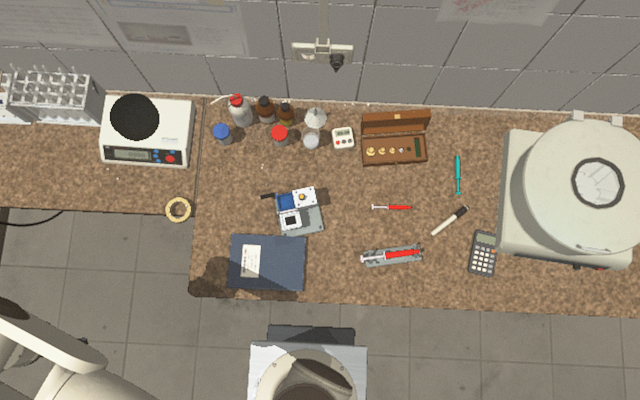

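View pics/side0.png

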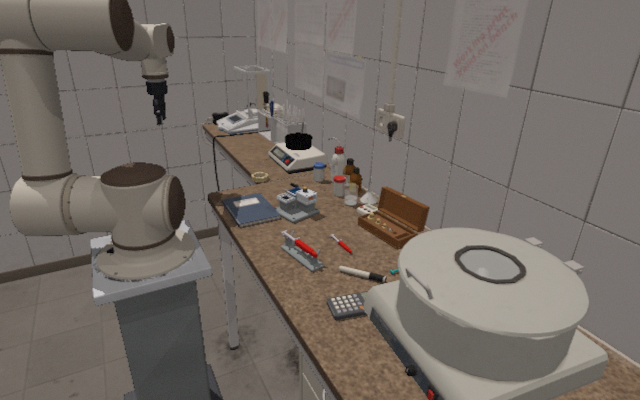

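Run:
```python
import cv2
t=cv2.imread('pics/top0.png'); cv2.imwrite('pics/top0c.png',cv2.resize(t[125:285,160:480],None,fx=2.5,fy=2.5,interpolation=cv2.INTER_CUBIC))
t=cv2.imread('pics/side0.png'); cv2.imwrite('pics/side0c.png',cv2.resize(t[150:300,230:430],None,fx=4,fy=4,interpolation=cv2.INTER_CUBIC))
```

```text
(no output)
```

View pics/top0c.png

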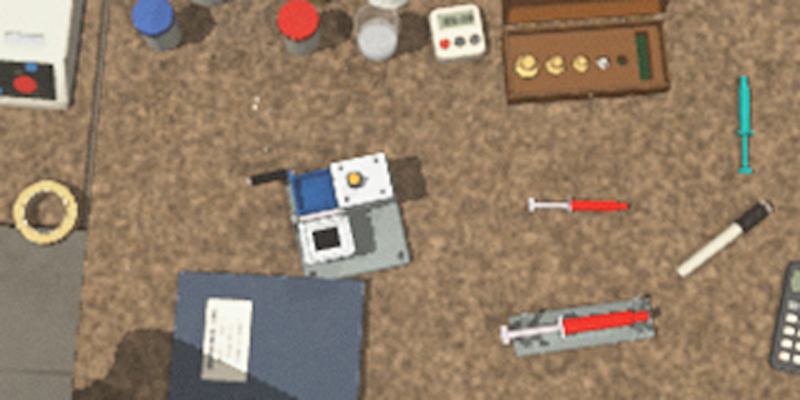

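View pics/side0c.png

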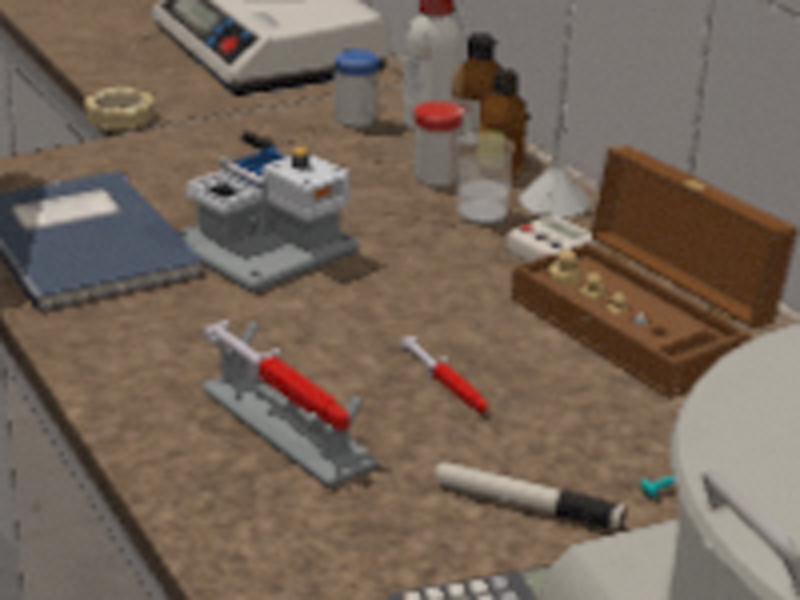

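Candidates for the rod, in the top view: (404,252), red, lying in the grey rest; (391,207), red, smaller, loose on the top; (458,170), turquoise. The one in the rest is red, the larger one and in the rest, so it's the one meant. Next I'll take closer wrist views.

Run:
```python
from h import *
for n,xy,z in [('mouth',(314,196),62.5),('exit',(297,199),62.5),('hinge',(285,210),62.75),('nest',(291,217),55),('handle',(266,195),62.75),('ej',(295,205),0),('rodgrip',(404,252),40),('tip',(361,259),40),('tail',(421,250),40),('bluejar',(222,131),72),('redjar',(280,132),72),('beaker',(311,140),40),('tape',(178,210),10),('marker',(450,221),9),('small',(391,207),8)]:
    print(n,np.round(atz('top',xy,z)))
# wrist view over rod
p=atz('top',(395,253),40)
for yaw in [np.pi/2, -np.pi/2]:
  for pos in [(430,-150,330),(380,-215,300),(380,-200,260),(420,0,300),(480,20,300)]:
    print(yaw,pos,bot.solve_ik(np.array(pos,float),down(yaw)) is not None)
```

```text
mouth [552.   5.  62.]
exit [541.  51.  62.]
hinge [508.  83.  63.]
nest [491.  66.  55.]
handle [548. 138.  63.]
ej [536.  59.   0.]
rodgrip [ 410. -251.   40.]
tip [ 385. -133.   40.]
tail [ 418. -298.   40.]
bluejar [725. 274.  72.]
redjar [730. 110.  72.]
beaker [721.  22.  40.]
tape [503. 392.  10.]
marker [ 509. -386.    9.]
small [ 541. -217.    8.]
1.5707963267948966 (430, -150, 330) True
1.5707963267948966 (380, -215, 300) True
1.5707963267948966 (380, -200, 260) True
1.5707963267948966 (420, 0, 300) True
1.5707963267948966 (480, 20, 300) True
-1.5707963267948966 (430, -150, 330) True
-1.5707963267948966 (380, -215, 300) True
-1.5707963267948966 (380, -200, 260) True
-1.5707963267948966 (420, 0, 300) True
-1.5707963267948966 (480, 20, 300) True
```

```bash
cat > obs.py <<'E'
from h import *
import json,sys
OBS='obs.json'
def observe(tag,names):
    try: L=json.load(open(OBS))
    except Exception: L=[]
    k=cal('wrist'); img=bot.camera('wrist'); save(tag+'.png',img)
    for n in names:
        for d in bot.landmark_of(n,'wrist')[:3]:
            print(tag,n,np.round(d['xy'],1),round(d['score'],2))
            L.append(dict(tag=tag,n=n,xy=[float(v) for v in d['xy']],s=float(d['score']),k=[a.tolist() for a in k]))
    json.dump(L,open(OBS,'w'))
E
python3 - <<'E'
from obs import *
F=['bore_mouth','bore_exit','hinge_line','nest','plate_handle','ejector','block_mid']
R=['rod_grip','rest_mid','rod_tip']
bot.move_ptp(np.array([500,60,260.]),down(np.pi/2)); bot.sleep(0.2); observe('wf1',F)
bot.move_ptp(np.array([520,0,240.]),down(np.pi/2+.2)); bot.sleep(0.2); observe('wf2',F)
bot.move_ptp(np.array([395,-190,240.]),down(np.pi/2+.2)); bot.sleep(0.2); observe('wr1',R)
bot.move_ptp(np.array([410,-240,230.]),down(np.pi/2+.2)); bot.sleep(0.2); observe('wr2',R)
print(bot.read_time_s(),bot.read_joints())
E
```

```text
wf1 bore_mouth [275.3 205.4] 0.66
wf1 bore_exit [323.1 199. ] 0.63
wf1 bore_exit [  9.5 165.5] 0.49
wf1 hinge_line [333.2 174.7] 0.69
wf1 nest [325.3 150.4] 0.85
wf1 nest [556.6 161.9] 0.51
wf1 nest [  9.6 164.2] 0.44
wf1 plate_handle [380.7 207.5] 0.74
wf1 plate_handle [298.  295.8] 0.72
wf1 ejector [318.9 184.9] 0.58
wf1 ejector [554.3 160.2] 0.47
wf1 block_mid [334.6 174.2] 0.35
wf2 bore_mouth [316.  199.1] 0.88
wf2 bore_exit [369.  193.8] 0.95
wf2 bore_exit [387.5 151.6] 0.47
wf2 nest [384.  150.5] 0.97
wf2 plate_handle [427.  216.8] 0.58
wf2 ejector [315.5 196.7] 0.69
wf2 ejector [362.5 183.2] 0.63
wf2 block_mid [318.3 200.5] 0.74
wf2 block_mid [426.6 216.7] 0.58
wf2 block_mid [21.8 93. ] 0.57
wr1 rod_grip [264. 252.] 0.87
wr1 rod_grip [275.4 168.8] 0.76
wr1 rod_grip [147.9 303.6] 0.61
wr1 rest_mid [278.8 168.4] 0.61
wr1 rod_tip [368.9 168.6] 0.97
wr1 rod_tip [150.  258.7] 0.91
wr1 rod_tip [321.  262.3] 0.89
wr2 rod_grip [300.9 254.3] 0.85
wr2 rod_grip [322.6 166.6] 0.7
wr2 rod_grip [179.3 306.2] 0.67
wr2 rest_mid [323.  163.8] 0.68
wr2 rod_tip [415.3 165.2] 0.82
wr2 rod_tip [180.1 260.6] 0.76
wr2 rod_tip [526.1 313.9] 0.68
7.3417 [-6.91350794e-01 -6.03853412e-02  1.65932144e+00  4.86611255e-05
  1.54205238e+00 -2.46263989e+00]
```

View pics/wf1.png

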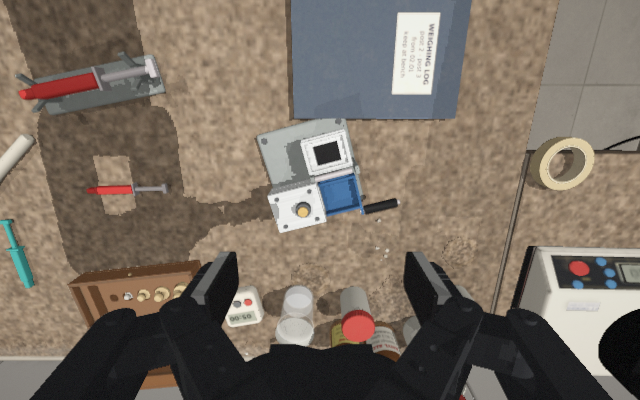

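View pics/wr1.png

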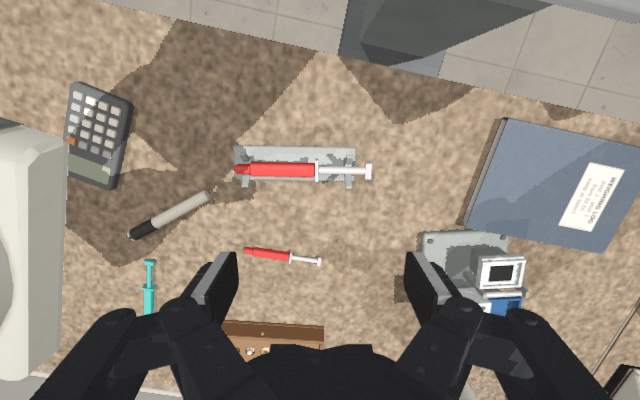

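```bash
cat > fit.py <<'E'
from h import *
import json
from scipy.optimize import least_squares
L=json.load(open('obs.json'))
K=lambda o:tuple(np.array(a) for a in o['k'])
def pick(tag,n,near,tol=25):
    c=[o for o in L if o['tag']==tag and o['n']==n and np.hypot(*(np.array(o['xy'])-near))<tol]
    return c[0] if c else None
top=[a.tolist() for a in cal('top')]
def fitfix():
    obs=[]
    for o in L:
        if o['tag'] in('wf1','wf2') and o['n'] in ('bore_mouth','bore_exit','hinge_line','nest','plate_handle','ejector') and o['s']>.55: obs.append(o)
    obs=[o for o in obs if not(o['tag']=='wf1' and o['n']=='plate_handle' and o['xy'][1]>250) and not (o['tag']=='wf2' and o['n']=='ejector' and o['xy'][0]<330)]
    for n,xy in [('bore_mouth',(314,196)),('bore_exit',(297,199)),('hinge_line',(285,210)),('nest',(291,217)),('plate_handle',(264,194)),('ejector',(295,205))]:
        obs.append(dict(tag='top',n=n,xy=xy,s=.6,k=top))
    def pts(p):
        x,y,a,hy,py=p; R=np.array([[np.cos(a),-np.sin(a)],[np.sin(a),np.cos(a)]])
        M=dict(bore_mouth=(0,-60,62.5),bore_exit=(0,0,62.5),hinge_line=(-26,hy,62.75),nest=(-52,21,55),plate_handle=(28,py,62.75),ejector=(0,0,0))
        return {k:np.r_[R@np.array(v[:2])+[x,y],v[2]] for k,v in M.items()}
    def res(p):
        P=pts(p); return np.concatenate([(proj('',P[o['n']],K(o))[0]-o['xy'])*(0.7 if o['tag']=='top' else 1) for o in obs])
    s=least_squares(res,[541,51,.2,22,65],loss='soft_l1')
    for o,r in zip(obs,res(s.x).reshape(-1,2)): print(o['tag'],o['n'],np.round(r,1))
    return s.x,pts(s.x)
if __name__=='__main__':
    x,P=fitfix(); print('fixture',x); print({k:np.round(v,1) for k,v in P.items()})
    g,r1=tri([ray('',o['xy'],K(o)) for o in [pick('wr1','rod_grip',(275,169)),pick('wr2','rod_grip',(322,166))]])
    t,r2=tri([ray('',o['xy'],K(o)) for o in [pick('wr1','rod_tip',(369,168)),pick('wr2','rod_tip',(415,165))]])
    m,r3=tri([ray('',o['xy'],K(o)) for o in [pick('wr1','rest_mid',(278,168)),pick('wr2','rest_mid',(322,166))]])
    print(g,t,m,np.linalg.norm(t-g))
    for tag in ['wr1','wr2']:
        for n in ['rod_grip','rod_tip','rest_mid']:
            o=pick(tag,n,(275,169) if (tag=='wr1' and n!='rod_tip') else (369,168) if tag=='wr1' else (322,166) if n!='rod_tip' else (415,165))
            print(tag,n,np.round(atz('',o['xy'],40,K(o)),1))
E
python3 fit.py
```

```text
wf1 bore_mouth [-1.5  4.2]
wf1 bore_exit [-2.9 -0.4]
wf1 hinge_line [ 0.2 -0.2]
wf1 nest [1.4 2.5]
wf1 plate_handle [-0.2 -1.1]
wf1 ejector [ 1.4 -0.2]
wf2 bore_mouth [0.6 0.1]
wf2 bore_exit [-0.9  3.2]
wf2 nest [2.  0.1]
wf2 plate_handle [0.3 0.1]
wf2 ejector [-1.5 -0.7]
top bore_mouth [0.7 0.4]
top bore_exit [-2.2  1.2]
top hinge_line [1.7 0.9]
top nest [-0.7  2.6]
top plate_handle [2.1 1.3]
top ejector [-0.2  0. ]
fixture [5.35544659e+02 6.00161654e+01 2.45303589e-01 2.27963711e+01
 7.04423311e+01]
{'bore_mouth': array([550.1,   1.8,  62.5]), 'bore_exit': array([535.5,  60. ,  62.5]), 'hinge_line': array([504.8,  75.8,  62.8]), 'nest': array([480. ,  67.8,  55. ]), 'plate_handle': array([545.6, 135.1,  62.8]), 'ejector': array([535.5,  60. ,   0. ])}
[ 397.56200093 -240.03352428   68.20720565] [ 380.8102579  -133.59265867   42.31336346] [ 399.97156572 -238.79889441   48.33337171] 110.81863484800964
wr1 rod_grip [ 405.  -243.1   40. ]
wr1 rod_tip [ 382.2 -132.8   40. ]
wr1 rest_mid [ 403.7 -239.2   40. ]
wr2 rod_grip [ 403.4 -238.7   40. ]
wr2 rod_tip [ 380.2 -133.1   40. ]
wr2 rest_mid [ 400.1 -238.9   40. ]
```

```bash
cat > ov.py <<'E'
from fit import *
def ov(tag,fx,rod,crop,f,out):
    k=K([o for o in L if o['tag']==tag][0]); im=cv2.imread('pics/'+tag+'.png'); x0,y0,x1,y1=crop
    im=cv2.resize(im[y0:y1,x0:x1],None,fx=f,fy=f,interpolation=cv2.INTER_CUBIC)
    def poly(pose,pts,col,closed=True):
        x,y,a=pose; R=np.array([[np.cos(a),-np.sin(a)],[np.sin(a),np.cos(a)]])
        W=np.array([np.r_[R@np.array(p[:2])+[x,y],p[2]] for p in pts]); q=((proj('',W,k)-[x0,y0]+.5)*f).astype(int)
        cv2.polylines(im,[q.reshape(-1,1,2)],closed,col,1,cv2.LINE_AA)
    rect=lambda a,b,c,d,z:[(a,c,z),(b,c,z),(b,d,z),(a,d,z)]
    if fx is not None:
        poly(fx,rect(-92,34,-67,55,12),(0,255,255)); poly(fx,rect(-25,25,-60,0,78),(0,255,0)); poly(fx,rect(-69,-35,-2,44,59),(255,0,255)); poly(fx,rect(22,34,49.4,91.4,62.75),(255,255,0));poly(fx,rect(-17,20,0,44,67),(0,128,255))
    if rod is not None:
        poly(rod,rect(-8,8,-32,46,48),(0,255,0)); poly(rod,rect(-13,13,46,50,44),(0,255,255)); poly(rod,rect(-10,10,105,114,44.5),(255,0,255)); poly(rod,rect(-23,23,-60,95,8),(255,255,0))
        poly(rod,rect(-21,21,80,88,52),(255,128,0)); poly(rod,rect(-21,21,-45,-37,52),(255,128,0))
    cv2.imwrite('pics/'+out,im)
if __name__=='__main__':
    fx=(535.5,60,.245)
    ov('wf1',fx,None,(250,110,410,240),5,'ovf1.png'); ov('wf2',fx,None,(290,110,450,240),5,'ovf2.png')
    rod=(404,-240.5,.205); ov('wr1',None,rod,(220,130,380,230),5,'ovr1.png'); ov('wr2',None,rod,(260,120,420,220),5,'ovr2.png')
E
python3 ov.py
```

```text
(no output)
```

View pics/ovf1.png

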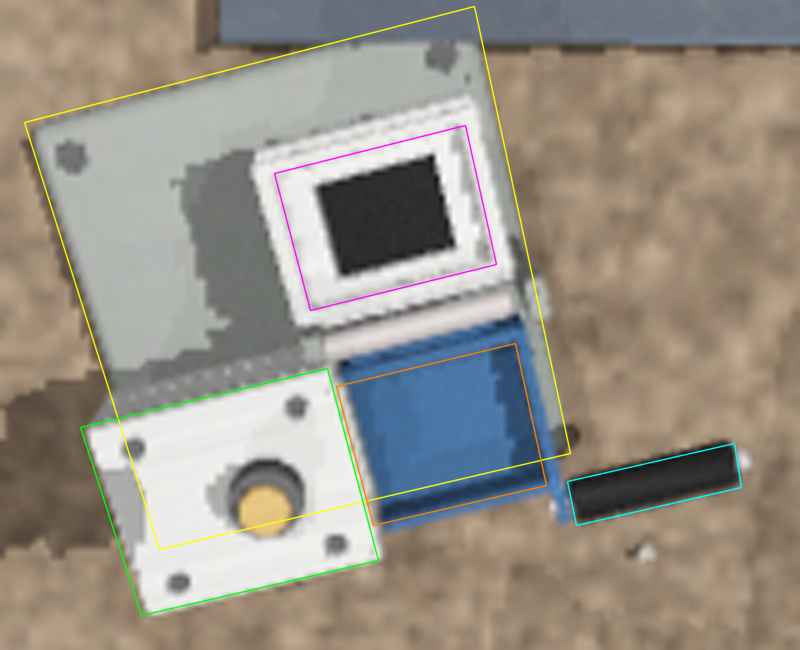

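View pics/ovf2.png

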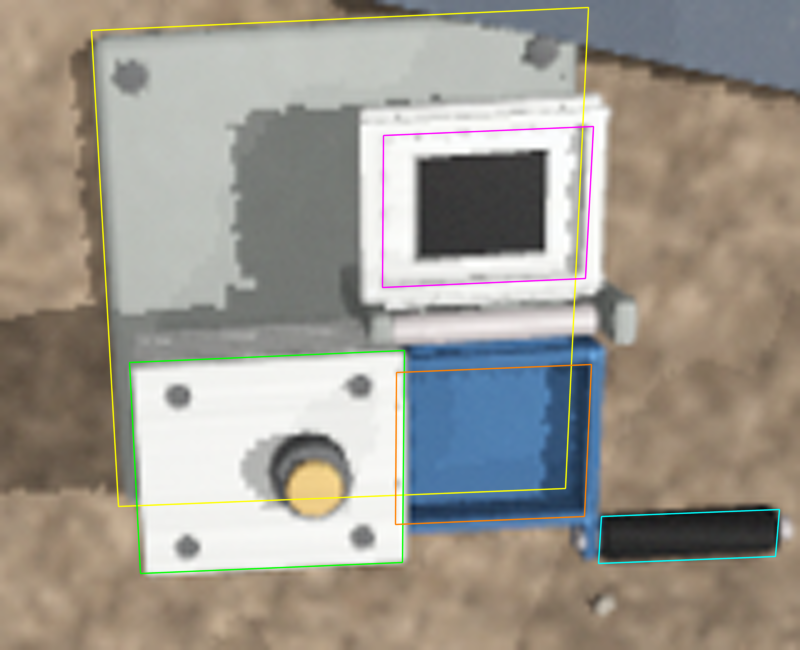

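View pics/ovr1.png

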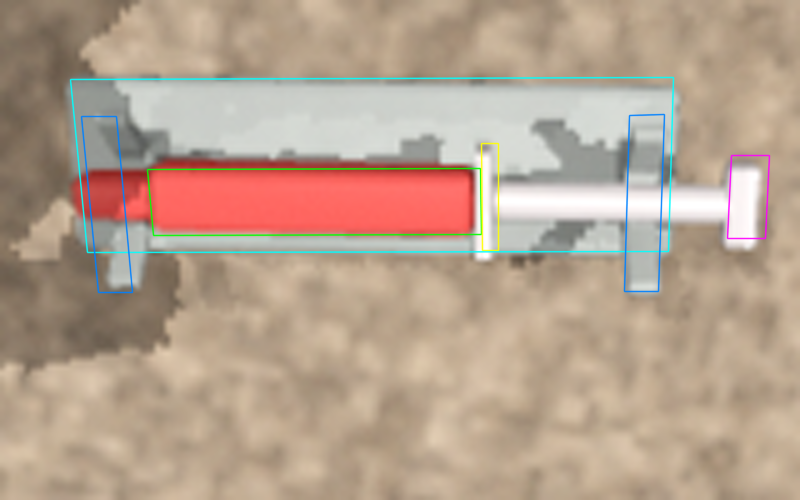

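View pics/ovr2.png

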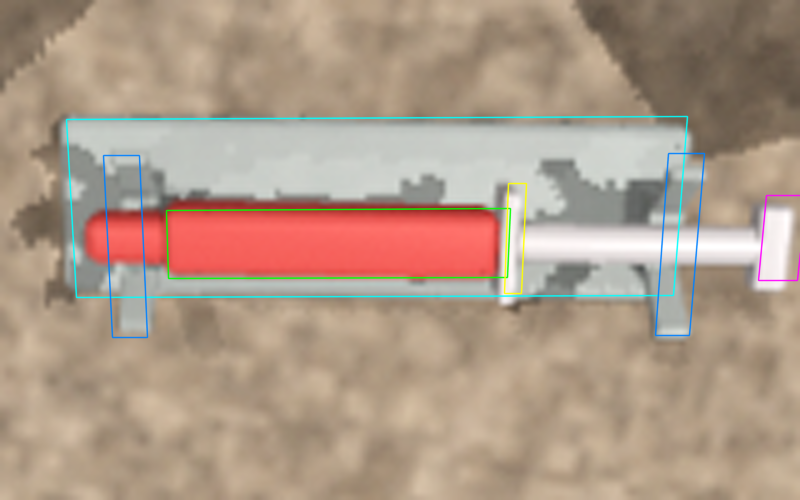

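```bash
cat > geo.py <<'E'
from h import *
FX=np.array([536.2,60.2]); FA=.245
ROD=np.array([404.5,-242.2]); RA=.185
def rot(a): return np.array([[np.cos(a),-np.sin(a)],[np.sin(a),np.cos(a)]])
def fw(x,y,z): return np.r_[rot(FA)@np.array([x,y])+FX,z]
def rw(x,y,z): return np.r_[rot(RA)@np.array([x,y])+ROD,z]
E
python3 - <<'E'
from ov import *; from geo import *
ov('wf1',(*FX,FA),None,(250,110,410,240),4,'ovf1b.png')
ov('wr1',None,(*ROD,RA),(220,130,380,230),5,'ovr1b.png'); ov('wr2',None,(*ROD,RA),(260,120,420,220),5,'ovr2b.png')
for s in [0,np.pi,-np.pi]:
  for n,p,a in [('rest',rw(0,0,21),RA),('restup',rw(0,0,110),RA),('pre',fw(0,-199,44),FA),('pushed',fw(0,-110,44),FA),('h0',fw(28,72,44),FA),('h90',fw(-26,72,98),FA),('h180',fw(-80,72,44),FA),('h180u',fw(-80,72,120),FA)]:
    q=bot.solve_ik(p,down(a+s)); print(s,n,np.round(p),None if q is None else np.round(q,2))
print(atz('top',(362,165),40),atz('top',(362,115),90))
E
```

```text
0 rest [ 404. -242.   21.] [-0.7   0.11  1.93 -0.    1.09 -0.89]
0 restup [ 404. -242.  110.] [-0.7   0.01  1.84 -0.    1.29 -0.89]
0 pre [ 584. -133.   44.] [-0.35  0.33  1.61 -0.    1.2  -0.6 ]
0 pushed [563. -47.  44.] [-0.22  0.26  1.7  -0.    1.18 -0.46]
0 h0 [546. 137.  44.] [ 0.11  0.26  1.7  -0.    1.18 -0.14]
0 h90 [494. 124.  98.] [ 0.09  0.1   1.77 -0.    1.27 -0.15]
0 h180 [441. 111.  44.] [ 0.08  0.05  1.95 -0.    1.14 -0.17]
0 h180u [441. 111. 120.] [ 0.08 -0.03  1.86 -0.    1.31 -0.17]
3.141592653589793 rest [ 404. -242.   21.] [-0.7   0.11  1.93 -0.    1.09  2.25]
3.141592653589793 restup [ 404. -242.  110.] [-0.7   0.01  1.84 -0.    1.29  2.25]
3.141592653589793 pre [ 584. -133.   44.] [-0.35  0.33  1.61 -0.    1.2   2.54]
3.141592653589793 pushed [563. -47.  44.] [-0.22  0.26  1.7  -0.    1.18  2.68]
3.141592653589793 h0 [546. 137.  44.] None
3.141592653589793 h90 [494. 124.  98.] None
3.141592653589793 h180 [441. 111.  44.] None
3.141592653589793 h180u [441. 111. 120.] None
-3.141592653589793 rest [ 404. -242.   21.] [-0.7   0.11  1.93 -0.    1.09  2.25]
-3.141592653589793 restup [ 404. -242.  110.] [-0.7   0.01  1.84 -0.    1.29  2.25]
-3.141592653589793 pre [ 584. -133.   44.] [-0.35  0.33  1.61 -0.    1.2   2.54]
-3.141592653589793 pushed [563. -47.  44.] [-0.22  0.26  1.7  -0.    1.18  2.68]
-3.141592653589793 h0 [546. 137.  44.] None
-3.141592653589793 h90 [494. 124.  98.] None
-3.141592653589793 h180 [441. 111.  44.] None
-3.141592653589793 h180u [441. 111. 120.] None
[ 653.4973191  -127.83489522   40.        ] [ 785.31018193 -119.52486926   90.        ]
```

View pics/ovr1b.png

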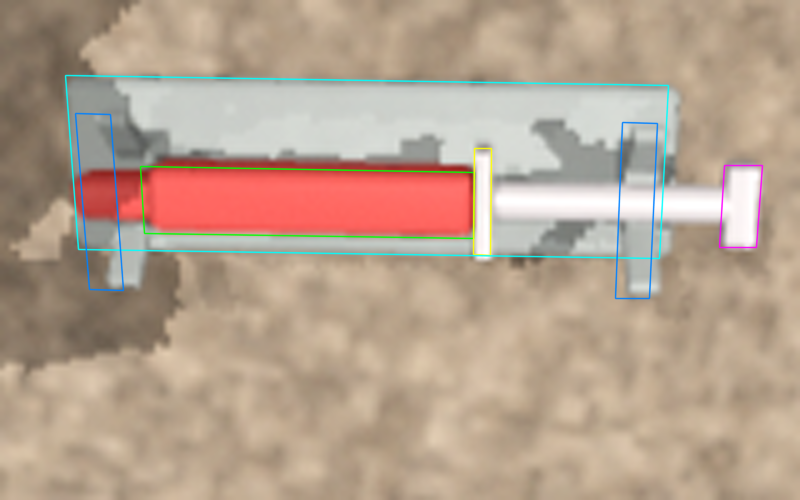

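View pics/ovr2b.png

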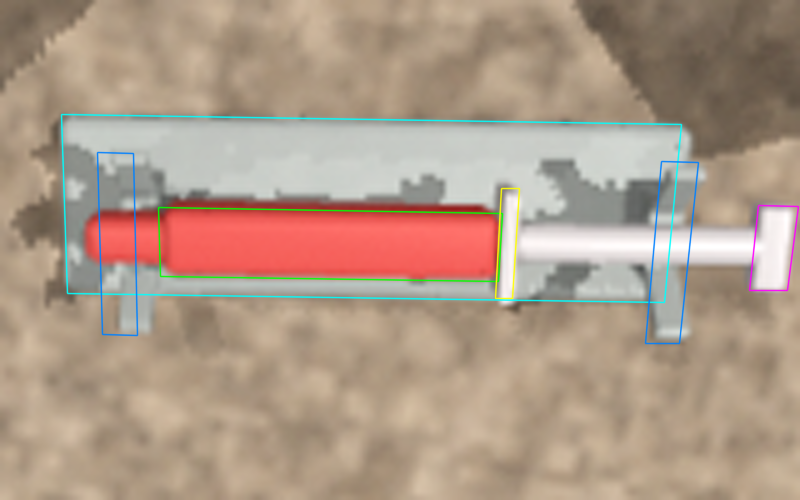

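View pics/ovf1b.png

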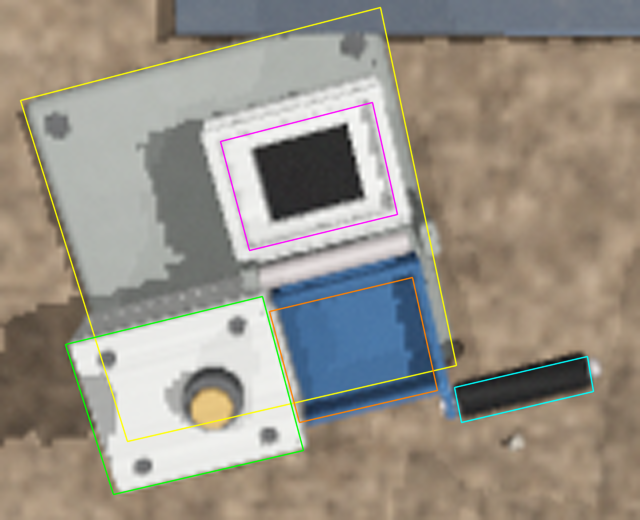

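```bash
sed -i 's/RA=.185/RA=.19/' geo.py
python3 - <<'E'
from geo import *
bot.ungrasp()
bot.move_ptp(rw(0,0,110),down(RA)); bot.move_l(rw(0,0,21),speed=120)
f0=bot.read_force(); bot.close_gripper(100); bot.sleep(.2)
print(bot.read_grip_width(),np.round(f0,1),np.round(bot.read_force(),1),bot.read_ee_pos())
bot.move_l(rw(0,0,44),speed=80)
k=cal('wrist'); save('lift.png',bot.camera('wrist')); print(proj('',[rw(0,114,63)],k))
print(bot.read_grip_width(),np.round(bot.read_force(),1),bot.read_time_s())
E
```

```text
14.415351218429826 [-0.4  0.   0.1] [-1.1  1.4  5.9] [ 404.620708   -242.24648707   21.34619762]
[[317.6323357    4.20021808]]
14.372951570013852 [-0.3 -0.1 -1.3] 11.2417
```

View pics/lift.png

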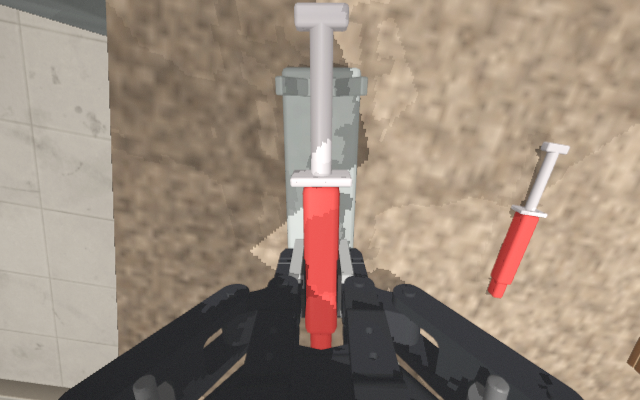

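Run:
```python
from geo import *
bot.move_l(rw(0,0,75),speed=120)
bot.move_ptp(fw(0,-200,75),down(FA)); bot.move_l(fw(0,-192,44.8),speed=120); bot.sleep(.2)
k=cal('wrist'); save('pre.png',bot.camera('wrist')); print(proj('',[fw(0,-78,63.3),fw(0,-60,63.3),fw(-17,-60,72),fw(17,-60,72),fw(-25,-60,78),fw(25,-60,78)],k))
save('pre_s.png',cv2.resize(bot.camera('side')[150:270,240:400],None,fx=5,fy=5,interpolation=cv2.INTER_CUBIC))
for n in ['bore_mouth','rod_tip']:
  for c in ['side']: print(n,[(np.round(d['xy'],1),round(d['score'],2)) for d in bot.landmark_of(n,c)])
print(proj('side',[fw(0,-60,62.5),fw(0,-78,63.3)]),bot.read_time_s(),bot.read_ee_pos())
```

```text
[[317.18987025   3.70584661]
 [316.98392536 -55.97275277]
 [263.70389435 -69.85005214]
 [369.6316036  -69.84155704]
 [233.43592166 -80.9528283 ]
 [399.3872381  -80.93628759]]
bore_mouth [(array([311.2, 200.6]), 0.95)]
rod_tip [(array([330.2, 234.5]), 0.63), (array([315.1, 200.7]), 0.52), (array([388.3, 271. ]), 0.52)]
[[311.57926765 198.97024296]
 [315.00351445 200.4818162 ]] 13.3083 [ 582.88683627 -126.17417126   45.12587045]
```

View pics/pre.png

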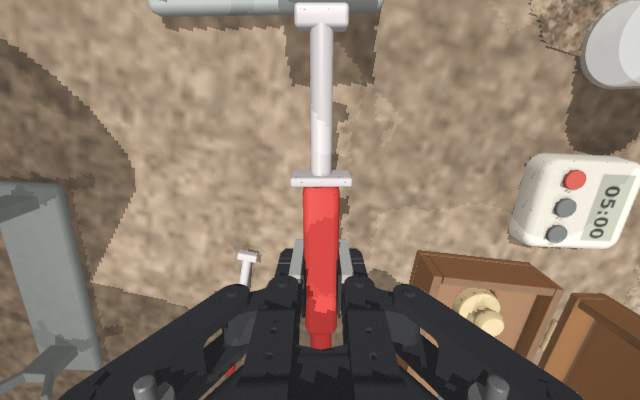

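View pics/pre_s.png

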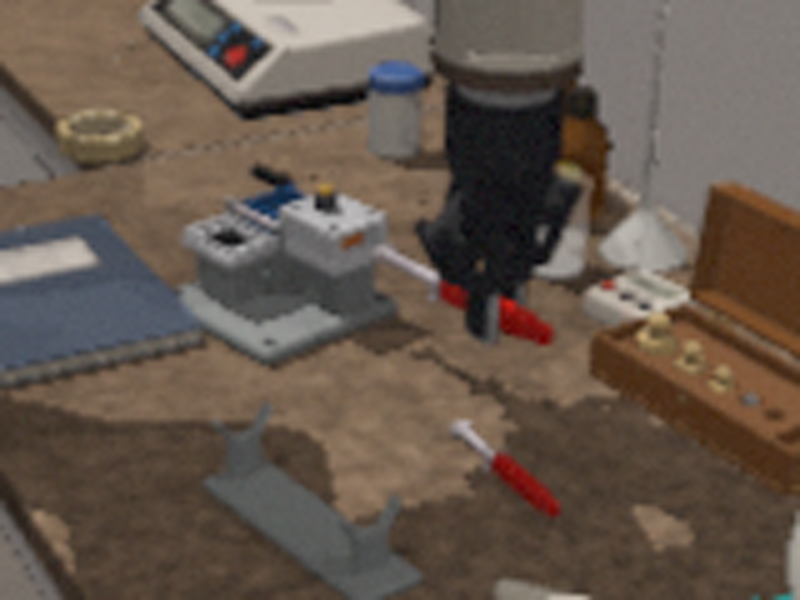

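Run:
```python
from geo import *
def gy(): 
    p=bot.read_ee_pos(); return np.round(np.r_[rot(FA).T@(np.array(p[:2])-FX),p[2]],2)
r=bot.move_l(fw(0,-160,44.8),speed=70,threshold=10); print(r,gy(),np.round(bot.read_force(),1))
r=bot.move_l(fw(0,-116,44.8),speed=40,threshold=30); print(r,gy(),np.round(bot.read_force(),1))
r=bot.move_l(fw(0,-106,44.8),speed=15,threshold=20); print(r,gy(),np.round(bot.read_force(),1))
bot.sleep(.1)
save('push_w.png',bot.camera('wrist')); save('push_s.png',cv2.resize(bot.camera('side')[150:270,240:400],None,fx=5,fy=5,interpolation=cv2.INTER_CUBIC))
save('push_t.png',cv2.resize(bot.camera('top')[150:250,240:360],None,fx=6,fy=6,interpolation=cv2.INTER_CUBIC))
print(bot.read_grip_width(),bot.read_time_s())
```

```text
False [ 1.100e-01 -1.593e+02  4.491e+01] [-0.9  0.5 -1. ]
False [  -0.   -116.12   44.78] [-0.3  0.6 -0.4]
False [ 3.0000e-02 -1.0599e+02  4.4830e+01] [-0.3 -0.1 -2.2]
14.537596830705077 16.2333
```

View pics/push_w.png

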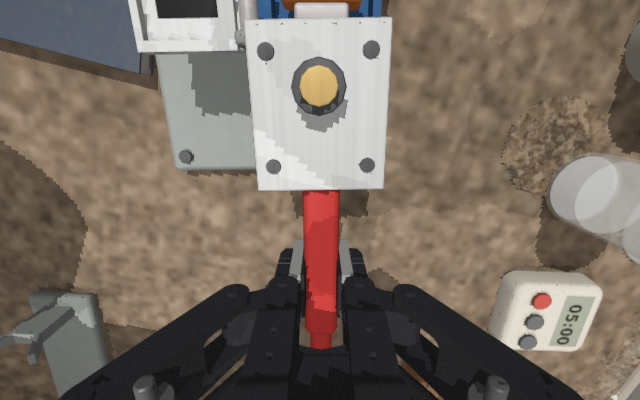

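View pics/push_s.png

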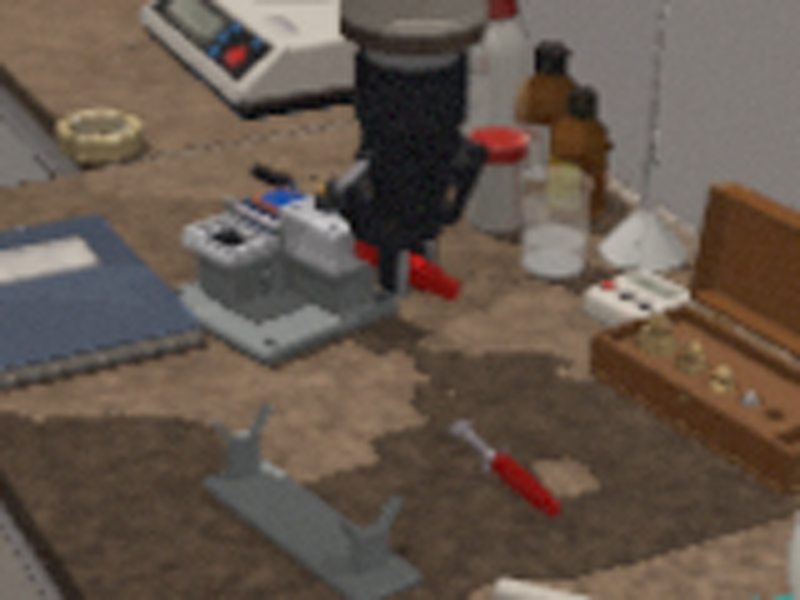

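View pics/push_t.png

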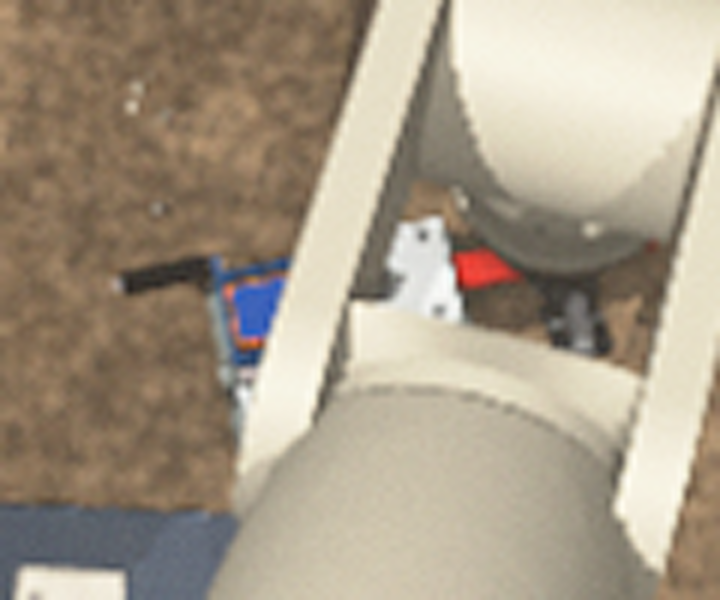

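Run:
```python
from geo import *
k=cal('wrist')
f=lambda p: np.round(rot(FA).T@(p[:2]-FX),1)
for n,xy,z in [('exitL',(250,20),78),('exitR',(391,18),78),('mouthL',(260,189),78),('mouthR',(383,187),78),('headL',(294,4),67.8),('headR',(349,4),67.8),('handle@edge',(322,188),71)]:
    print(n,f(atz('',xy,z,k)))
for xy in [(278,197.5),(279.5,207.5)]: print('blk',f(atz('top',(xy[0]-.5,xy[1]-.5),68)))
for xy in [(275.5,193),(279,214)]: print('tray end',f(atz('top',xy,70)))
im=cv2.imread('pics/push_w.png'); cv2.imwrite('pics/pw2.png',cv2.resize(im[0:30,230:410],None,fx=4,fy=4,interpolation=cv2.INTER_CUBIC))
```

```text
exitL [-22.1  -0.4]
exitR [24.1  0.2]
mouthL [-22.7 -58.3]
mouthR [ 25.4 -57.5]
headL [-8.4  6.9]
headR [11.1  6.9]
handle@edge [  1.6 -60. ]
blk [17.2 42.3]
blk [-11.3  43.3]
tray end [29.  45.6]
tray end [-30.9  46.8]
```

View pics/pw2.png

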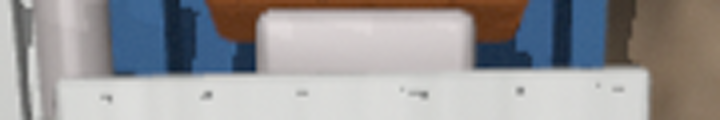

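Run:
```python
from geo import *
def gy(): 
    p=bot.read_ee_pos(); return np.round(np.r_[rot(FA).T@(np.array(p[:2])-FX),p[2]],2)
r=bot.move_l(fw(0,-103.5,44.8),speed=8,threshold=6); print(r,gy(),np.round(bot.read_force(),1))
k=cal('wrist'); im=bot.camera('wrist'); save('pw3.png',cv2.resize(im[0:200,230:410],None,fx=3,fy=3,interpolation=cv2.INTER_CUBIC)); print(bot.read_time_s())
```

```text
True [ 3.0000e-02 -1.0555e+02  4.4690e+01] [ 1.2 -3.8 -0.7]
16.525
```

View pics/pw3.png

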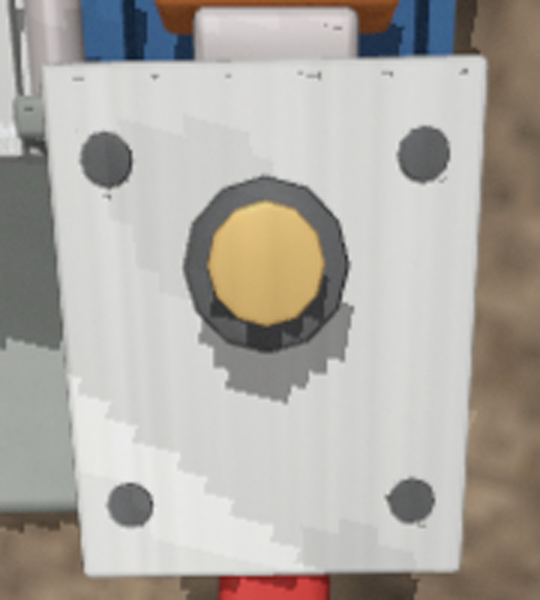

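Run:
```python
from geo import *
bot.move_l(fw(0,-190,44.8),speed=110); bot.move_l(fw(0,-200,80),speed=150)
save('fx_t.png',cv2.resize(bot.camera('top')[170:250,240:360],None,fx=6,fy=6,interpolation=cv2.INTER_CUBIC))
bot.move_ptp(rw(0,1,80),down(RA)); bot.sleep(.1)
bot.move_l(rw(0,1,30),speed=100); r=bot.move_l(rw(0,1,21.2),speed=40,threshold=8)
print(r,bot.read_ee_pos(),np.round(bot.read_force(),1))
bot.ungrasp(); bot.sleep(.1); bot.move_l(rw(0,1,110),speed=150)
k=cal('wrist'); save('rest_w.png',bot.camera('wrist'));save('rest_s.png',cv2.resize(bot.camera('side')[150:270,240:400],None,fx=5,fy=5,interpolation=cv2.INTER_CUBIC))
print(bot.read_time_s())
```

```text
True [ 404.73477241 -241.51896046   21.3270114 ] [-1.2  0.8  7.3]
21.4083
```

View pics/fx_t.png

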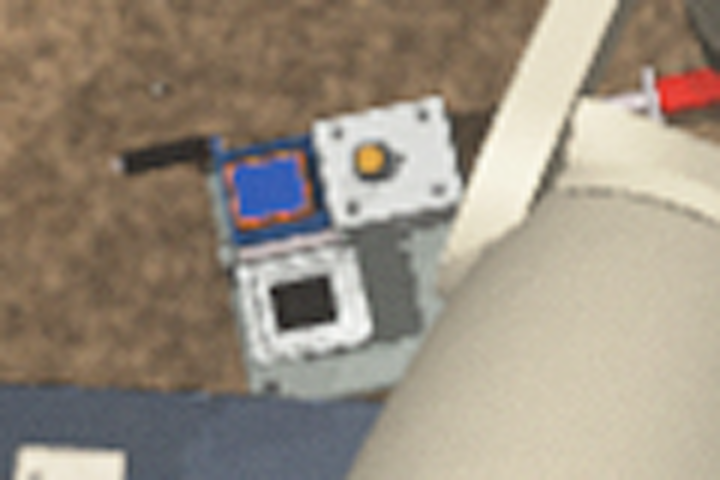

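View pics/rest_w.png

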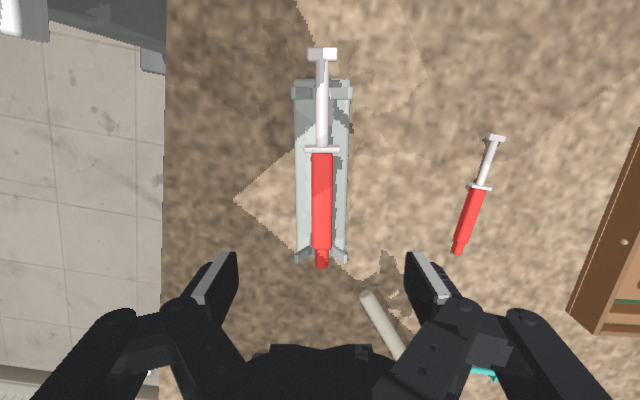

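View pics/rest_s.png

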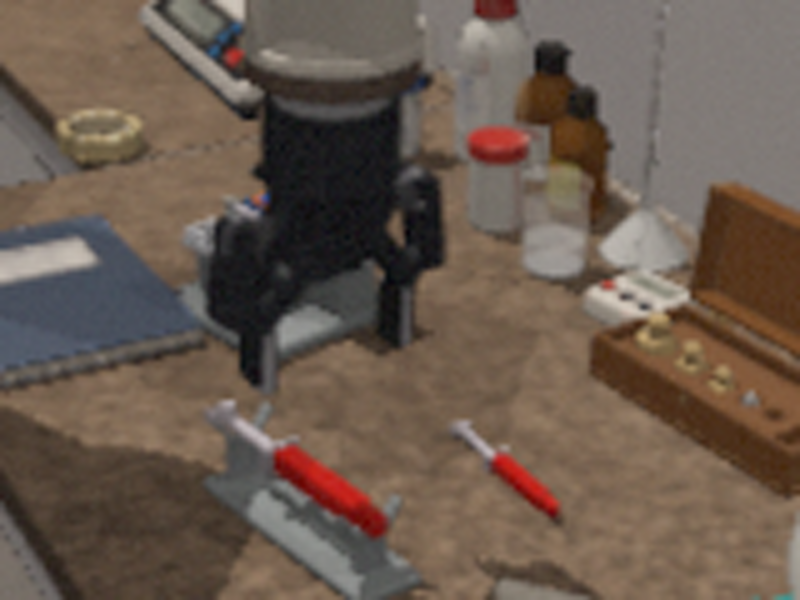

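Run:
```python
from geo import *
f=lambda p: np.round(rot(FA).T@(p[:2]-FX),1)
c=[(278,197.2),(290,195),(292,206.7),(279.7,208.7)]
P=np.array([f(atz('top',(a-.5,b-.5),68)) for a,b in c]); print(P,P.mean(0))
bot.move_ptp(fw(0,50,200),down(FA)); bot.sleep(.1)
k=cal('wrist'); im=bot.camera('wrist'); save('fx_w.png',im)
for n in ['block_mid','plate_handle','bore_exit','nest']:
    for d in bot.landmark_of(n,'wrist')[:2]: print(n,np.round(d['xy']),round(d['score'],2),f(atz('',d['xy'],{'block_mid':61,'nest':55}.get(n,62.6),k)))
def pr(*a): return proj('',[fw(*a)],k)[0]
for y in (49,91):
  for x in (22,34): cv2.circle(im,tuple(int(v) for v in np.round(pr(x,y,62.75))),1,(0,255,0),-1)
save('fx_w2.png',cv2.resize(im[0:250,180:460],None,fx=2.4,fy=2.4,interpolation=cv2.INTER_CUBIC)); np.save('kfx.npy',np.array([*k],dtype=object),allow_pickle=True)
print(bot.read_time_s())
```

```text
[[ 18.1  42.1]
 [ 17.7   8.4]
 [-15.8   9.1]
 [-14.7  43.4]] [ 1.325 25.75 ]
block_mid [322. 204.] 0.86 [ 1.8 28.5]
plate_handle [350. 162.] 0.79 [29.3 72.1]
bore_exit [321. 229.] 0.58 [0.8 1.2]
nest [272. 207.] 0.66 [-51.1  23. ]Traceback (most recent call last):
  File "<stdin>", line 12, in <module>
ValueError: could not broadcast input array from shape (3,3) into shape (3,)
```

View pics/fx_w2.png

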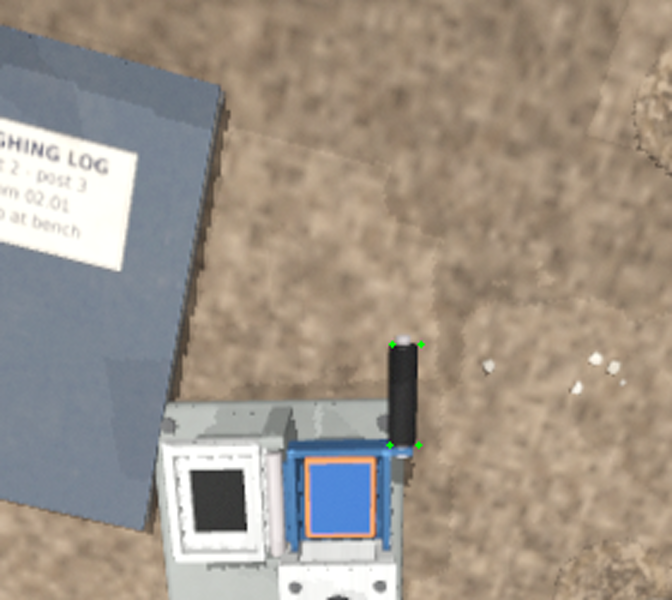

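Run:
```python
from geo import *
bot.move_l(fw(28.4,73,120),down(FA),speed=200); bot.move_l(fw(28.4,73,44),speed=120); bot.sleep(.1)
print(np.round(bot.read_force(),1))
bot.close_gripper(20); bot.sleep(.2)
print(bot.read_grip_width(),np.round(bot.read_force(),1),bot.read_ee_pos())
save('h_w.png',bot.camera('wrist')); print(bot.read_time_s())
```

```text
[ 0.3 -0.1  0.3]
10.812294128140321 [-17.   -5.9   6.6] [543.96804176 137.36768353  43.40229081]
25.575
```

View pics/h_w.png

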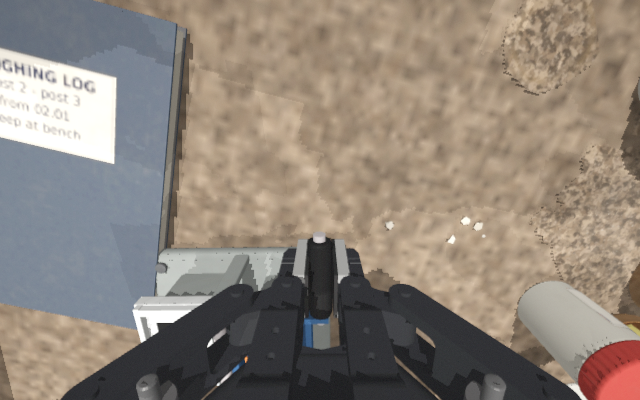

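Run:
```python
from geo import *
S=[26.2,73,44.0]
bot.move_l(fw(*S),speed=20); bot.sleep(.1); print(np.round(rot(FA).T@bot.read_force()[:2],1),np.round(bot.read_force(),1),bot.read_ee_pos())
def fr():
    F=np.array(bot.read_force()); p=np.array(bot.read_ee_pos()); return np.round(np.r_[rot(FA).T@F[:2],F[2]],1),np.round(np.r_[rot(FA).T@(p[:2]-FX),p[2]],1)
for th in range(10,71,10):
    t=np.radians(th)
    bot.move_l(fw(S[0]+54*(np.cos(t)-1),S[1],S[2]+54*np.sin(t)),speed=45)
    F,p=fr(); print(th,F,p)
    if np.abs(F).max()>35: break
print(bot.read_grip_width(),bot.read_time_s()); save('t70.png',bot.camera('wrist')); save('t70s.png',cv2.resize(bot.camera('side')[150:270,240:400],None,fx=5,fy=5,interpolation=cv2.INTER_CUBIC))
```

```text
[-3.8  0.5] [-3.8 -0.4 -1. ] [543.66725528 137.34704759  43.82777929]
10 [-3.7  1.  -1.5] [25.  73.  53.9]
20 [-5.7 -0.5 -2.1] [22.4 73.  63.1]
30 [-7.1 -0.7 -4.9] [18.2 72.9 71.7]
40 [-5.4 -2.  -5.5] [12.6 72.8 79.4]
50 [-6.8 -3.4 -8.6] [ 5.8 72.8 86. ]
60 [ -5.4  -5.1 -10.5] [-2.  72.7 91.3]
70 [ -4.1  -6.7 -13.6] [-10.6  72.6  95.1]
11.498323192430325 28.4417
```

View pics/t70.png

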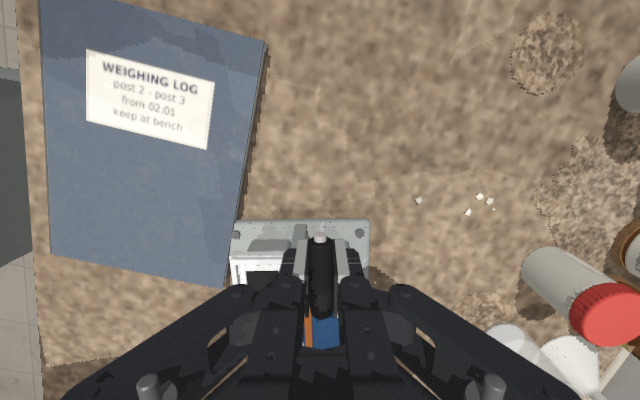

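View pics/t70s.png

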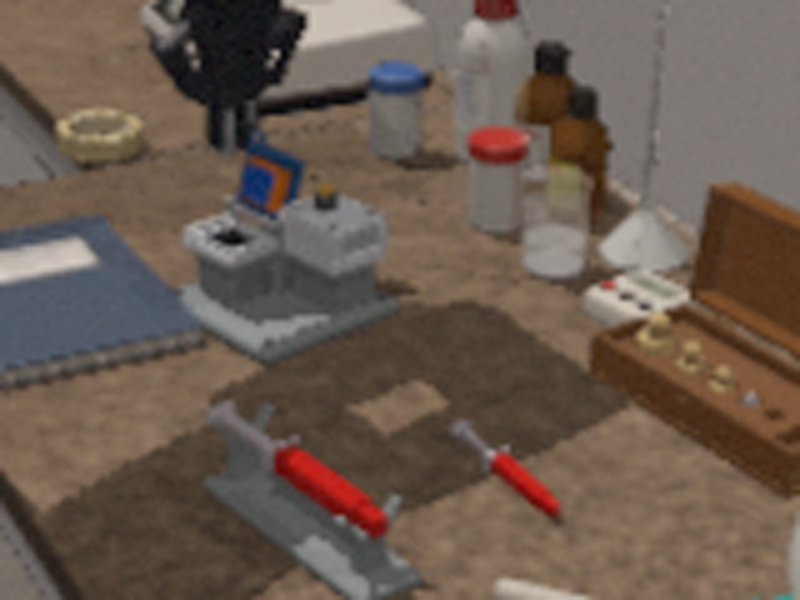

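Run:
```python
from geo import *
S=[25.9,73,43.0]
def fr():
    F=np.array(bot.read_force()); p=np.array(bot.read_ee_pos()); return np.round(np.r_[rot(FA).T@F[:2],F[2]],1),np.round(np.r_[rot(FA).T@(p[:2]-FX),p[2]],1)
for th in range(80,181,10):
    t=np.radians(th)
    bot.move_l(fw(S[0]+54*(np.cos(t)-1),S[1],S[2]+54*np.sin(t)),speed=45)
    F,p=fr(); print(th,F,p)
    if th==130: save('t130s.png',cv2.resize(bot.camera('side')[150:270,240:400],None,fx=5,fy=5,interpolation=cv2.INTER_CUBIC))
    if np.abs(F).max()>38: break
print(bot.read_grip_width(),bot.read_time_s()); save('t180s.png',cv2.resize(bot.camera('side')[150:270,240:400],None,fx=5,fy=5,interpolation=cv2.INTER_CUBIC)); save('t180.png',bot.camera('wrist'))
```

```text
80 [-1.  -6.7 -9.7] [-19.2  72.4  97.1]
90 [ -0.6  -8.2 -11. ] [-28.5  72.4  97.9]
100 [  2.6  -9.6 -13. ] [-37.7  72.2  97. ]
110 [  4.9 -10.3 -12.5] [-46.5  72.1  94.7]
120 [  4.8 -12.2 -11.3] [-54.7  72.   90.9]
130 [  6.2 -11.6  -8.2] [-62.2  71.9  85.7]
140 [  3.7 -12.8  -5. ] [-68.7  71.9  79.3]
150 [  2.1 -12.9  -1.8] [-74.2  71.8  71.6]
160 [ -1.2 -13.6  -1.3] [-78.4  71.8  63. ]
170 [ -2.2 -14.7  -1.2] [-80.9  71.8  53.8]
180 [ -5.7 -13.4   6.8] [-81.7  71.8  44.8]
11.394503629457702 32.5333
```

View pics/t130s.png

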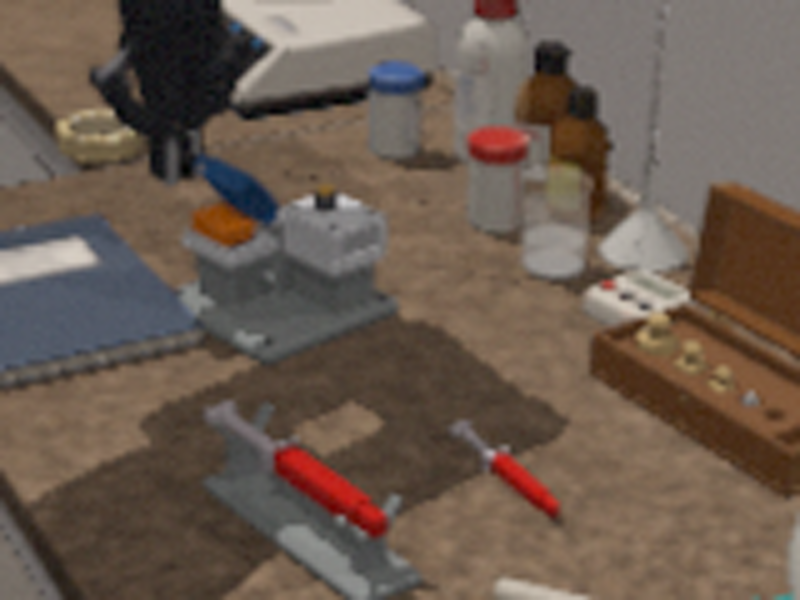

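View pics/t180s.png

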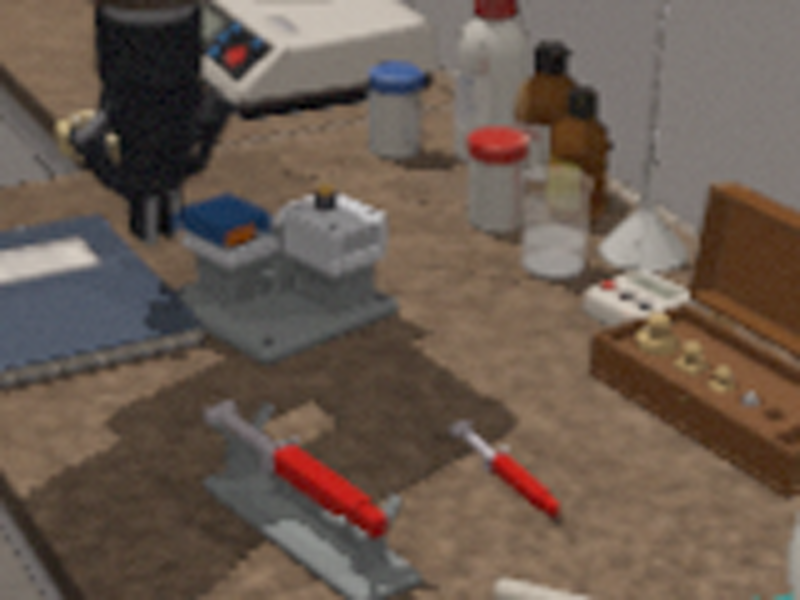

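View pics/t180.png

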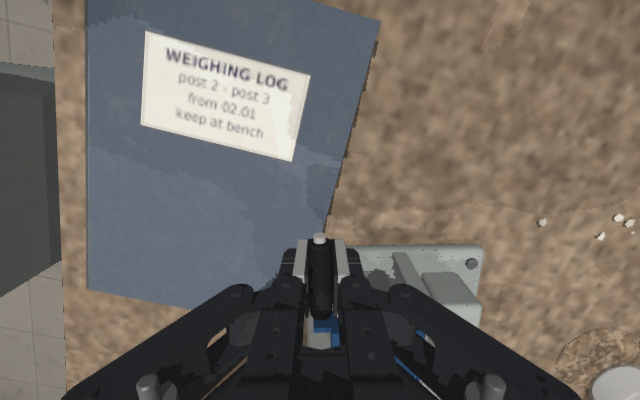

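Run:
```python
from geo import *
bot.ungrasp(); bot.sleep(.2); print(np.round(bot.read_force(),1))
p=np.array(bot.read_ee_pos()); bot.move_l(np.r_[p[:2],135],speed=100)
bot.move_ptp(fw(-45,-10,230),down(FA)); bot.sleep(.1)
k=cal('wrist'); im=bot.camera('wrist'); save('end_w.png',im)
f=lambda p: np.round(rot(FA).T@(p[:2]-FX),1)
for n in ['block_mid','plate_handle','nest','bore_exit']:
    for d in bot.landmark_of(n,'wrist')[:2]: print(n,np.round(d['xy']),round(d['score'],2),f(atz('',d['xy'],{'block_mid':62,'nest':55}.get(n,62.6),k)))
save('end_s.png',cv2.resize(bot.camera('side')[160:235,260:340],None,fx=9,fy=8,interpolation=cv2.INTER_CUBIC)); save('end_t.png',bot.camera('top')); print(bot.read_time_s())
```

```text
[ 0.   0.  -0.1]
plate_handle [336. 152.] 0.62 [-28.5  19.7]
plate_handle [287. 103.] 0.56 [-79.3  68.5]
nest [315. 147.] 0.95 [-51.   23.5]
bore_exit [364. 171.] 0.74 [ 1.7 -1.6]
35.65
```

View pics/end_w.png

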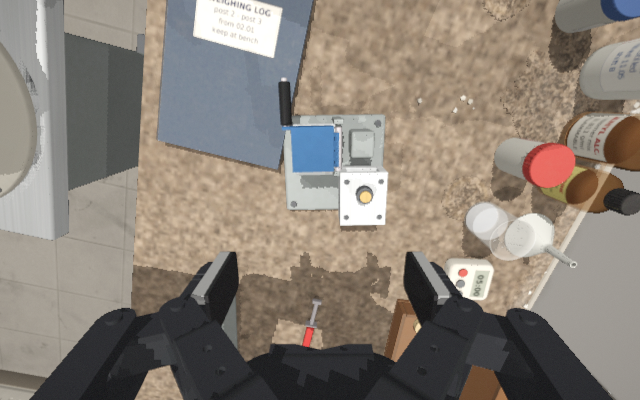

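View pics/end_s.png

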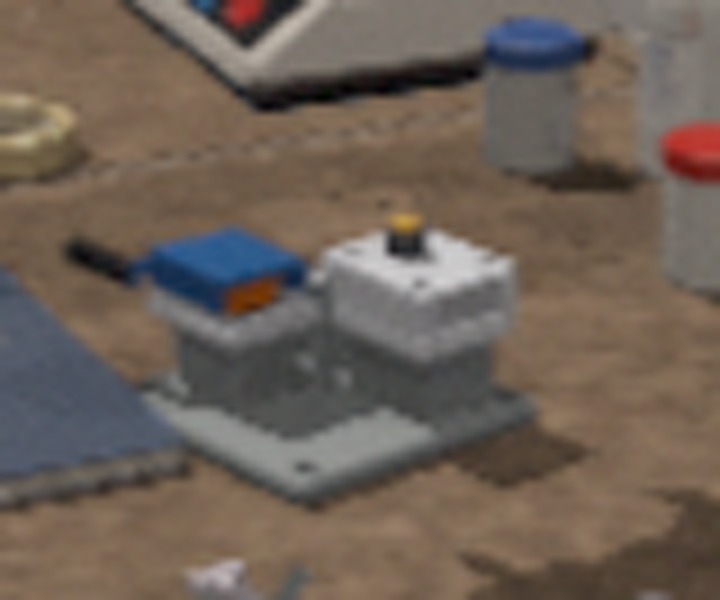

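Run:
```python
from geo import *
R3=np.eye(3); R3[:2,:2]=rot(FA)
for a in (35,50):
  for z in (140,170):
   for y in (-60,-90,-120):
    s,c=np.sin(np.radians(a)),np.cos(np.radians(a))
    zt=np.array([0,s,-c]); xt=np.array([0,-c,-s]); R=R3@np.stack([xt,np.cross(zt,xt),zt],1)
    q=bot.solve_ik(fw(-52,y,z),R); print(a,z,y,None if q is None else np.round(q,2))
print(bot.read_joints())
```

```text
35 140 -60 [-0.47  0.25  1.63  0.45  1.68  2.38]
35 140 -90 [-0.51  0.28  1.59  0.44  1.7   2.35]
35 140 -120 [-0.54  0.32  1.54  0.42  1.73  2.32]
35 170 -60 [-0.47  0.22  1.6   0.45  1.73  2.41]
35 170 -90 [-0.51  0.26  1.56  0.44  1.76  2.38]
35 170 -120 [-0.54  0.29  1.51  0.43  1.78  2.35]
50 140 -60 [-0.55  0.38  1.59  0.59  1.83  2.31]
50 140 -90 [-0.58  0.41  1.54  0.57  1.86  2.29]
50 140 -120 [-0.61  0.45  1.49  0.56  1.89  2.27]
50 170 -60 [-0.55  0.34  1.57  0.6   1.87  2.34]
50 170 -90 [-0.58  0.38  1.52  0.58  1.9   2.32]
50 170 -120 [-0.61  0.42  1.46  0.57  1.93  2.3 ]
[-7.49748288e-02 -1.37376466e-02  1.61529492e+00  1.40995918e-07
  1.54030478e+00 -3.20472892e-01]
```

Run:
```python
from geo import *
R3=np.eye(3); R3[:2,:2]=rot(FA); a=50
s,c=np.sin(np.radians(a)),np.cos(np.radians(a))
zt=np.array([0,s,-c]); xt=np.array([0,-c,-s]); R=R3@np.stack([xt,np.cross(zt,xt),zt],1)
bot.move_ptp(fw(-52,-90,170),R); bot.sleep(.2)
k=cal('wrist'); im=bot.camera('wrist'); save('low.png',im)
u=proj('',[fw(-52,3,62),fw(-52,0,59),fw(-80,72,62.75)],k); print(u,bot.read_time_s())
x,y=u[0].astype(int); x0=max(0,x-70);y0=max(0,y-50); save('lowc.png',cv2.resize(im[y0:y0+100,x0:x0+140],None,fx=5.5,fy=5.5,interpolation=cv2.INTER_CUBIC))
```

```text
[[321.71800884 162.83018679]
 [321.72590064 158.67748918]
 [344.60156424 190.56268619]] 38.2417
```

View pics/low.png

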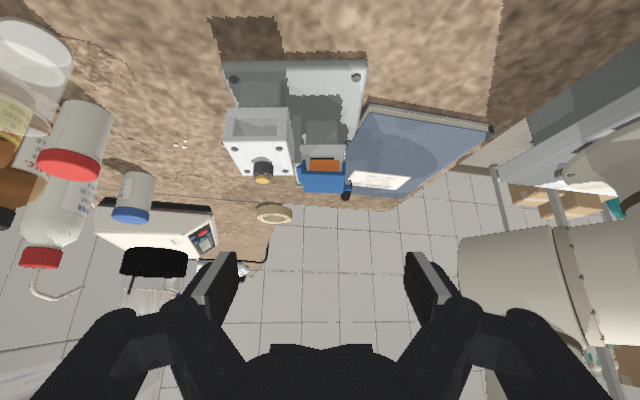

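View pics/lowc.png

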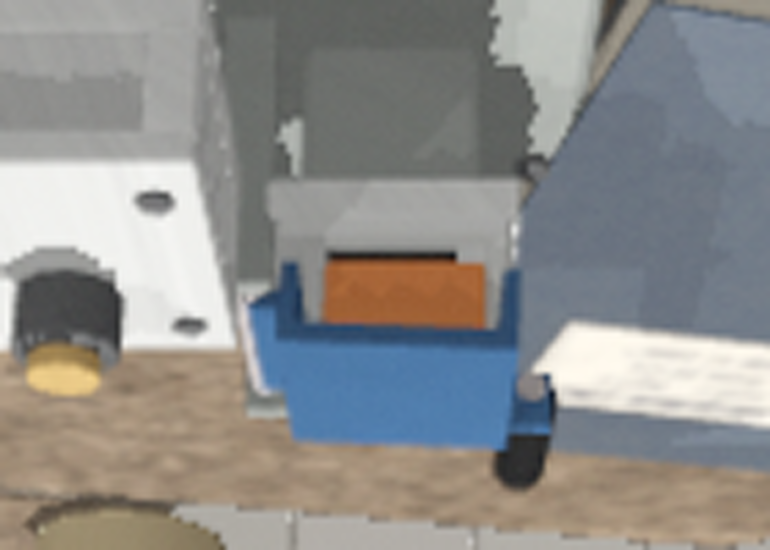

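Run:
```python
from geo import *
import pickle
R3=np.eye(3); R3[:2,:2]=rot(FA)
def RR(a):
    s,c=np.sin(np.radians(a)),np.cos(np.radians(a))
    zt=np.array([0,s,-c]); xt=np.array([0,-c,-s]); return R3@np.stack([xt,np.cross(zt,xt),zt],1)
D={'low':cal('wrist')}
for n,a,p in [('lowA',55,(-65,-50,125)),('lowB',20,(-65,-55,150))]:
    bot.move_ptp(fw(*p),RR(a)); bot.sleep(.15)
    k=cal('wrist'); D[n]=k; im=bot.camera('wrist'); save(n+'.png',im)
    u=proj('',[fw(-52,5,60)],k)[0]; x,y=u.astype(int); x0=max(0,x-50);y0=max(0,y-40); print(n,x0,y0,bot.read_time_s())
    save(n+'c.png',cv2.resize(im[y0:y0+75,x0:x0+100],None,fx=8,fy=8,interpolation=cv2.INTER_CUBIC))
pickle.dump(D,open('D.pkl','wb'))
```

```text
lowA 256 138 38.8
lowB 257 182 39.55
```

View pics/lowAc.png

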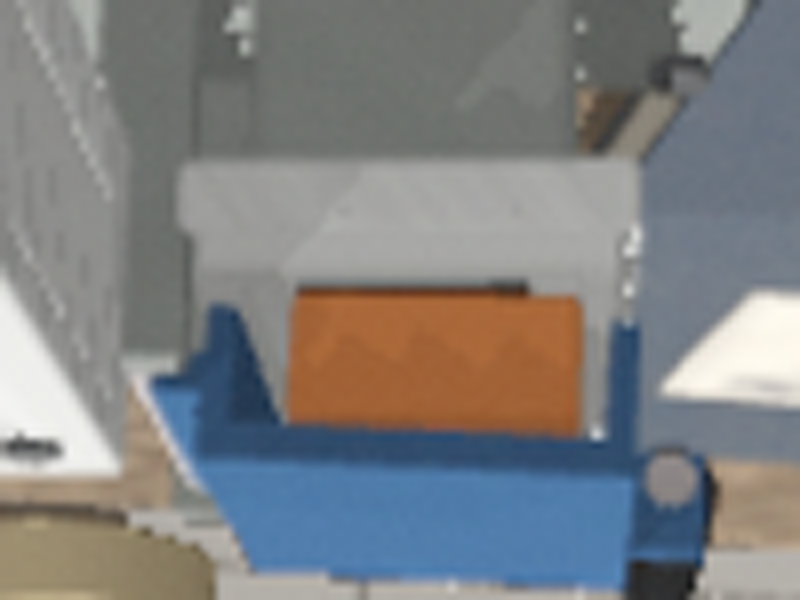

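View pics/lowBc.png

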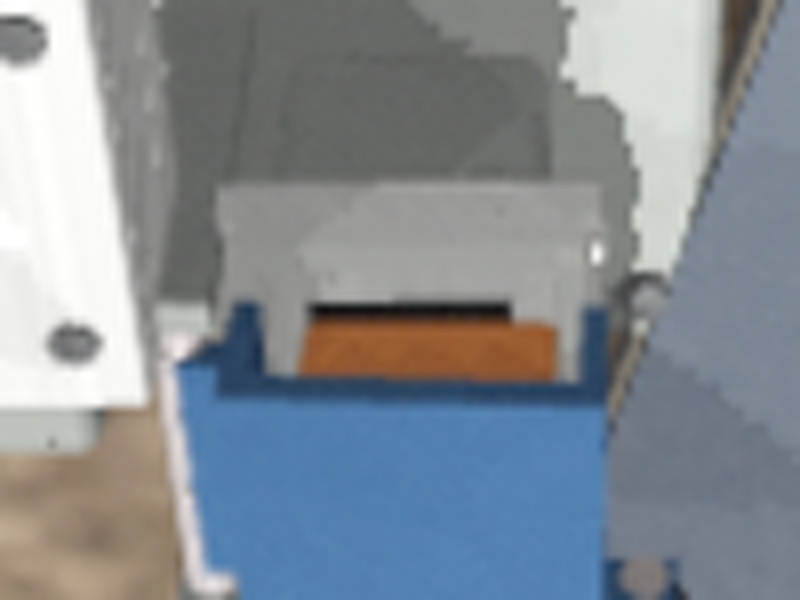

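Run:
```python
from geo import *
import pickle
D=pickle.load(open('D.pkl','rb'))
A=lambda x,y:np.array([(x+.5)/8-.5+256,(y+.5)/8-.5+138]); B=lambda x,y:np.array([(x+.5)/8-.5+257,(y+.5)/8-.5+182])
C=lambda x,y:np.array([(x+.5)/5.5-.5+251,(y+.5)/5.5-.5+112])
for n,a,b,c in [('blkBotR(-x)',(580,297),(555,325),(486,264)),('blkBotL(+x)',(293,292),(312,320),(324,262)),('winR',(528,283),(511,303),(456,254)),('winL',(299,286),(312,303),(328,254)),('rimR',(640,160),(601,183),(523,180)),('rimL',(180,165),(218,187),(270,182))]:
    p,e=tri([ray('',A(*a),D['lowA']),ray('',B(*b),D['lowB']),ray('',C(*c),D['low'])])
    p2,_=tri([ray('',A(*a),D['lowA']),ray('',B(*b),D['lowB'])])
    f=lambda p:np.round(np.r_[rot(FA).T@(p[:2]-FX),p[2]],1)
    print(n,f(p),f(p2),np.round(e,2))
```

```text
blkBotR(-x) [-69.4   9.   54.9] [-69.4   9.1  54.8] [0.14 0.06 0.2 ]
blkBotL(+x) [-40.    8.5  54.6] [-40.2   8.4  54.5] [0.24 0.63 0.48]
winR [-64.    5.7  54.6] [-64.1   5.7  54.6] [0.09 0.16 0.14]
winL [-40.7   5.2  55.1] [-40.8   5.1  55.2] [0.07 0.17 0.23]
rimR [-75.1  -5.6  46.1] [-74.8  -5.5  46. ] [0.18 0.32 0.49]
rimL [-30.   -5.6  46.6] [-29.8  -5.5  46.6] [0.2  0.16 0.34]
```

Run:
```python
from geo import *
from fit import L,K
k=K([o for o in L if o['tag']=='wf1'][0]); f=lambda p:np.round(rot(FA).T@(p[:2]-FX),1)
for xy in [(316,187),(435,155),(455,245),(340,276)]: print('win',f(atz('',((xy[0]+.5)/5-.5+250,(xy[1]+.5)/5-.5+110),55,k)))
for xy in [(253,155),(470,97),(515,290),(300,328)]: print('nest outer',f(atz('',((xy[0]+.5)/5-.5+250,(xy[1]+.5)/5-.5+110),59,k)))
import pickle
D=pickle.load(open('D.pkl','rb'))
A=lambda x,y:np.array([(x+.5)/8-.5+256,(y+.5)/8-.5+138]); B=lambda x,y:np.array([(x+.5)/8-.5+257,(y+.5)/8-.5+182])
C=lambda x,y:np.array([(x+.5)/5.5-.5+251,(y+.5)/5.5-.5+112])
# plate edges: back-face corners at near (tube) end
f3=lambda p:np.round(np.r_[rot(FA).T@(p[:2]-FX),p[2]],1)
for n,a,b in [('plate outer R edge',(634,478),(607,405)),('plate L edge',(205,460),(220,400)),('handle arm end',(670,480),(645,580))]:
    p,e=tri([ray('',A(*a),D['lowA']),ray('',B(*b),D['lowB'])]); print(n,f3(p),np.round(e,2))
```

```text
win [-63.5   6.5]
win [-64.1  35.8]
win [-41.9  35.6]
win [-41.2   6.8]
nest outer [-74.9  -5.7]
nest outer [-75.6  46.5]
nest outer [-28.5  47.2]
nest outer [-31.9  -5.6]
plate outer R edge [-74.4  -0.1  77. ] [0.19 0.19]
plate L edge [-32.4   1.2  74.8] [0.11 0.11]
handle arm end [-80.7  43.9  64.1] [0.11 0.11]
```

Run:
```python
from geo import *
bot.move_ptp(fw(-60,20,170),down(FA)); bot.close_gripper(20)
bot.move_l(fw(-81.5,74,85),speed=250); bot.sleep(.1); print(np.round(bot.read_force(),2),bot.read_time_s())
r=bot.move_l(fw(-81.5,74,66),speed=20,threshold=2); print(r,bot.read_ee_pos()[2],np.round(bot.read_force(),2))
bot.sleep(.1); print(bot.read_ee_pos()[2],np.round(bot.read_force(),2),bot.read_grip_width(),bot.read_time_s())
```

```text
[-0.33  0.01  0.35] 43.4167
True 70.3452204232293 [0.83 0.04 4.78]
70.48215362558247 [0.89 0.32 2.92] -0.17774920316381748 44.2167
```

Run:
```python
from geo import *
r=bot.move_l(fw(-81.5,74,66),speed=25,threshold=18); print(r,bot.read_ee_pos()[2],np.round(bot.read_force(),2))
bot.move_l(fw(-81.5,74,74),speed=80)
r=bot.move_l(fw(-81.5,74,66),speed=25,threshold=2); bot.sleep(.05); print(r,bot.read_ee_pos()[2],np.round(bot.read_force(),2),bot.read_time_s())
```

```text
True 68.45177699045831 [0.88 0.96 6.87]
True 68.36381309890407 [0.65 0.76 7.55] 45.025
```

Run:
```python
from geo import *
import pickle
bot.move_l(fw(-81.5,74,150),speed=200); 
R3=np.eye(3); R3[:2,:2]=rot(FA)
def RR(a):
    s,c=np.sin(np.radians(a)),np.cos(np.radians(a))
    zt=np.array([0,s,-c]); xt=np.array([0,-c,-s]); return R3@np.stack([xt,np.cross(zt,xt),zt],1)
D={}
bot.move_ptp(fw(-65,-55,180),RR(20))
for n,a,p in [('endB',20,(-65,-55,150)),('endA',55,(-65,-50,125))]:
    bot.move_ptp(fw(*p),RR(a)); bot.sleep(.15)
    k=cal('wrist'); D[n]=k; im=bot.camera('wrist'); save(n+'.png',im)
    x0,y0=(257,182) if n=='endB' else (256,138); print(n,bot.read_time_s())
    save(n+'c.png',cv2.resize(im[y0:y0+75,x0:x0+100],None,fx=8,fy=8,interpolation=cv2.INTER_CUBIC))
pickle.dump(D,open('D2.pkl','wb'))
```

```text
endB 48.4083
endA 49.1583
```

View pics/endAc.png

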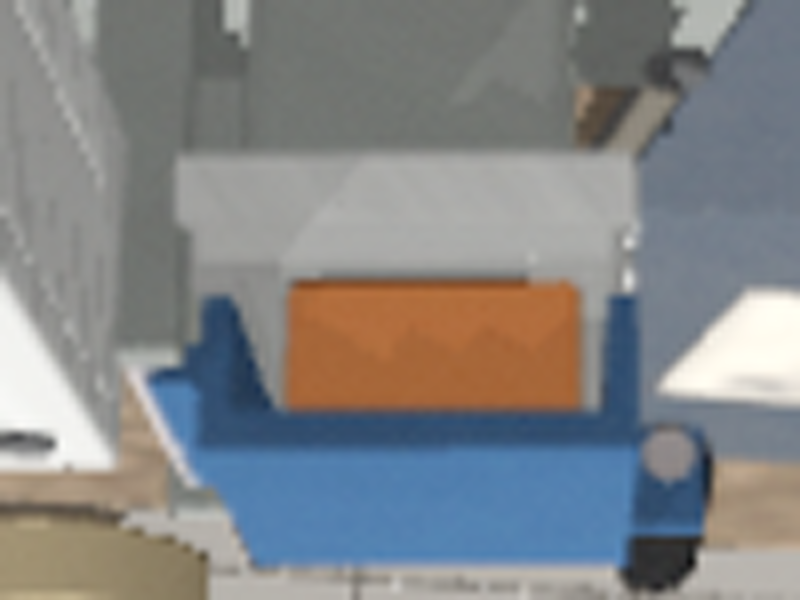

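View pics/endBc.png

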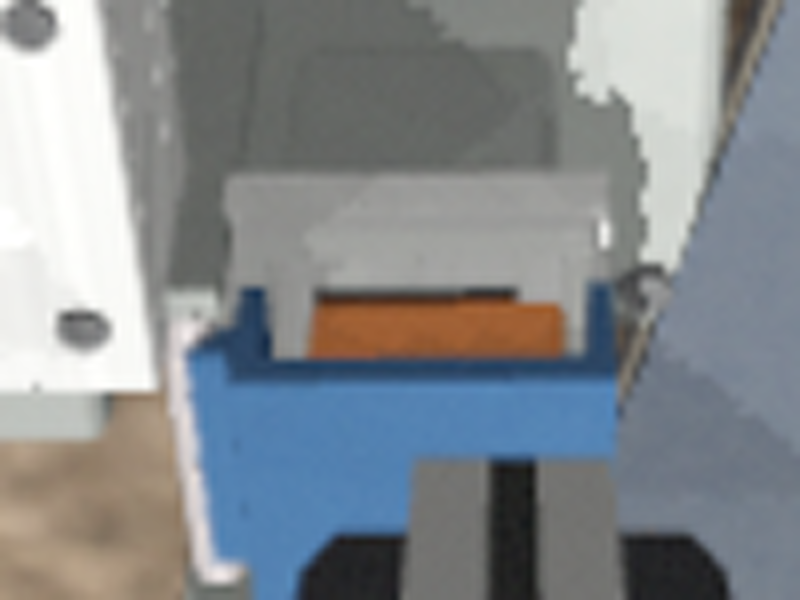

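Run:
```python
from geo import *
import pickle
D=pickle.load(open('D2.pkl','rb'))
A=lambda x,y:np.array([(x+.5)/8-.5+256,(y+.5)/8-.5+138]); B=lambda x,y:np.array([(x+.5)/8-.5+257,(y+.5)/8-.5+182])
f=lambda p:np.round(np.r_[rot(FA).T@(p[:2]-FX),p[2]],1)
for n,a,b in [('blkR',(579,284),(562,304)),('blkL',(290,282),(316,302)),('winR',(528,274),(518,290)),('pin',(670,455),None)]:
    if b: print(n,f(tri([ray('',A(*a),D['endA']),ray('',B(*b),D['endB'])])[0]))
bot.move_l(fw(-65,-80,190),speed=200); bot.sleep(.2)
save('final_t.png',cv2.resize(bot.camera('top')[150:290,230:450],None,fx=3.5,fy=3.5)); print(np.round(bot.read_force(),1),bot.read_time_s())
```

```text
blkR [-69.5   7.7  54.6]
blkL [-40.2   7.4  54.5]
winR [-64.3   5.7  54.3]
[ 0.6 -0.   0.1] 49.9167
```

View pics/final_t.png

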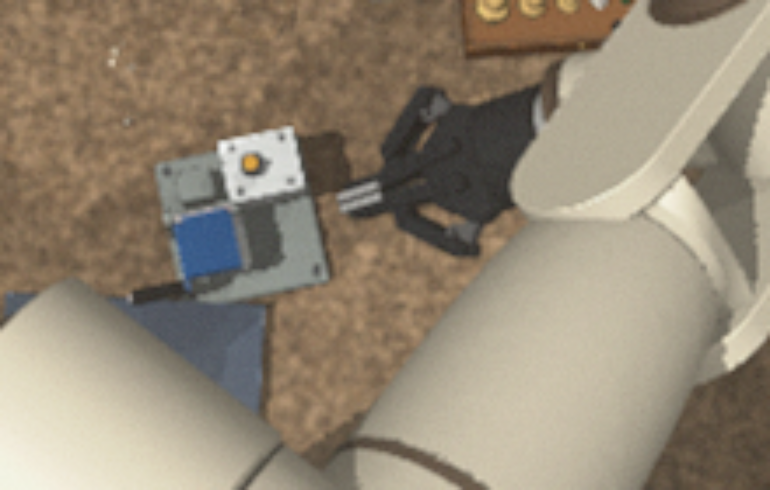

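The plate is fully over, the block has dropped to the nest floor, and the robot is clear of everything. I'm handing in.

Run:
```python
from h import *
bot.job_done(); print(bot.read_time_s())
```

```text
the job is handed in; nothing more can be done
the job is handed in; nothing more can be done
```

I completed every step and handed the job in at about 50 s. No verdict is reported, so what follows rests on my own checks.

**What I did**
- **Rod and block:** I took the large red rod from its rest and pushed it through the tube. The force rose at the end of the push, which I took as the collar meeting the mouth. The block came out face up on the plate, about 24 mm past the exit. The estimates ranged from 22 to 27 mm against the 18.5–27 mm allowed.
- **Rest and plate:** I laid the rod back and let go. A wrist picture showed it lying in both forks; the arm hid it in the last top picture. I then swung the plate over by its handle in slow steps and let go.

**A problem I fixed:** After the swing, the handle stood about 1.6 mm too high and the block sat too far along y. I took this to mean the block's far end was caught on the nest rim. I pressed the handle down lightly with the closed fingers, and the plate dropped to its full position. The top of the handle measured 68.4 mm, against 68.75 mm nominal.

**Last checks**
- **Height and tilt:** the block's two visible lower corners are on the nest floor (54.5 mm against 55 mm) and the plate looks level. I could not see the far end of the block directly.
- **Position:** the block's centre is about 2 mm towards -x and about 5 mm towards +y of the nest's centre. Both are inside the limits of 6 and 7 mm, but y is close to the pocket's own end.
- **Disagreement:** my estimate of the fixture along y differed from the contact readings by 1.5–4 mm.

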